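Stopper and vortex the extract flasks

ROBOT

A 6-joint arm with a two-finger parallel gripper is mounted at the origin on the work surface. World frame = base frame: x ahead of the robot, y to its left, z up, the work surface at z = 0. Lengths are in m, angles in rad, forces in N, time in s.
With the tool pointing down it reaches from about 0.375 to 0.825 m from the base axis. Payload 5.5 kg.
Tool frame: the origin (TCP) lies at the very end of the fingers, on their centre line; the grasp point (between the pads) lies 19 mm behind it; z points along the fingers, y is the direction in which the jaws open and shut (so a half turn about z gives the same grasp; the last joint's range is limited). The gripper opens to 85 mm and grips with 20 to 120 N. Pads are 22 mm wide; open, the fingers measure 114 mm over their backs; the gripper's body (76 mm by 85 mm) begins 54 mm behind the grasp point. The pads swing forward as they close: fully open they stand 13 mm farther back than shut.
Start: joints at [-1.143, 0.314, -0.047, 1.21, 0, 1.571], TCP at [0.249, -0.546, 0.231] pointing down, gripper open.
Joint ranges: [-2.67, 2.67], [-0.69, 1.73], [-1.03, 1.25], [-2.08, 2.16], [-1.42, 1.45], [-3.14, 3.14]. Speed limits (rad/s): [2.39, 2.39, 3.01, 3.14, 3.14, 3.14].

INTERFACE

Orientations are given as [roll, pitch, yaw] about the fixed x, y, z axes, in that order (R = Rz(yaw) Ry(pitch) Rx(roll)).
In Python, from rig import robot gives the robot as it stands.
- The arm moves only by the tool servo_tool, never from a script. Its argument "commands" is a list that holds one entry, the list of rows, each a list of 4 numbers: the shift along the tool's x, y, z in m, then the turn about the tool's z in rad. A call has 1 to 8 rows; each row shifts and turns the commanded pose from where the row before left it, along the tool's axes as they then stand; what a row does not reach is not made up. A row lasts 1/10 s, in which the tool goes at most 50 mm and 8.59 degrees, less where a joint would pass 70% of its speed; a pose out of reach is approached as far as the arm can. A call with a gripper value outside its range is refused whole. "grip" is the finger opening in m, from 0 to 0.0854, set as the call begins (left out, the last holds). The fingers move at their own pace and stop on an object; "grip_force" is the grip in N (left out, the last holds). Time passes only in rows, so rows that do not move let the fingers close. It gives the time, the measured TCP pose, the force and the opening at its end, in the units of the state.
- robot.sense(): the state, without advancing time (a new reading comes with each control period).
- robot.capture(name): name is "scene" or "top"; returns a dict with "frame" (400x640x3 uint8, blue, green, red), "vertical_fov" (degrees; the focal length in pixels is half the picture's height over the tangent of half this angle, whatever the lens; pixels are square), "cx", "cy" (the principal point, pixels), "T" (4x4, takes a point from camera to world coordinates). Camera axes: x right, y down, z forward; pixel columns grow to the right and rows downward; lengths in m; the calibration is good to about 2 mm. A picture is of the moment at which its call begins. There is no depth.
- robot.sign_off(): hands the job in, once; it reports no verdict.
The state is a dict: "time_s": time; "qpos": joint angles; "qd": joint speeds; "joint_efforts": joint torques, N m; "tcp_pos": TCP position; "orientation": TCP orientation; "contact_force": force on the tool from outside, world axes, zero at the start; "wrist_torque": the same for the moment, N m; "opening": opening from 0.0 (shut) to 1.0 (fully open).
Only numpy, scipy, OpenCV 4.12 (cv2) and the standard library are available. Lean on these libraries where they do the work, as an engineer would, in place of code of your own. Each camera call takes 0.05 s, during which the arm holds its last target.

TASK

Close each amber flask on the bench with a stopper from the blue rack, fully home in its neck, and mix the stoppered flasks one at a time on the vortex mixer in the order white band, yellow band, red band (one of them may be missing): hold the flask upright on the middle of the mixer's round pad and press down until the pad is fully depressed, keep it down for two seconds, then stand the flask in the white tray. When all are mixed, turn the mixer's speed dial back to its zero stop, leaving every flask upright and stoppered in the tray and the jar, tip box and calculator undisturbed.

Things in the scene. Friction and masses are not known exactly. Their poses are not given: they have to be found in the camera images.
- flask_white: 100 ml conical amber glass flask with a white band round its body (the blank), 0.10 to 0.17 kg. Base 64 mm across, 105 mm tall: upright wall to z = 10 mm, cone up to z = 66 mm, then a straight neck 36 mm across (rim bead 37.6), bore 29 mm, open at the top. Hold it by the neck at z = 85 to 95 mm. Origin at the centre of its underside, z up the neck. None if absent.
- flask_yellow: 100 ml conical amber glass flask with a yellow band round its body (the weak extract), 0.10 to 0.17 kg. Base 64 mm across, 105 mm tall: upright wall to z = 10 mm, cone up to z = 66 mm, then a straight neck 36 mm across (rim bead 37.6), bore 29 mm, open at the top. Hold it by the neck at z = 85 to 95 mm. Origin at the centre of its underside, z up the neck. None if absent.
- flask_red: 100 ml conical amber glass flask with a red band round its body (the strong extract), 0.10 to 0.17 kg. Base 64 mm across, 105 mm tall: upright wall to z = 10 mm, cone up to z = 66 mm, then a straight neck 36 mm across (rim bead 37.6), bore 29 mm, open at the top. Hold it by the neck at z = 85 to 95 mm. Origin at the centre of its underside, z up the neck. None if absent.
- mouth_white (a point): centre of the rim of the white-banded flask, 105 mm above its origin, on the neck's axis
- mouth_yellow (a point): centre of the rim of the yellow-banded flask, 105 mm above its origin, on the neck's axis
- mouth_red (a point): centre of the rim of the red-banded flask, 105 mm above its origin, on the neck's axis
- stopper1: ivory plastic stopper, four alike, 0.02 kg: a taper 24 mm long, 19 mm across at the bottom and 25.6 mm at the top; above it a flange 33 mm across and 4 mm thick; on top a round grip 18 mm across and 18 mm tall. Origin at the centre of the flange's underside (the face that comes to rest on a flask's rim), z up through the grip. Starts in the rack.
- stopper2: ivory plastic stopper, four alike, 0.02 kg: a taper 24 mm long, 19 mm across at the bottom and 25.6 mm at the top; above it a flange 33 mm across and 4 mm thick; on top a round grip 18 mm across and 18 mm tall. Origin at the centre of the flange's underside (the face that comes to rest on a flask's rim), z up through the grip. Starts in the rack.
- stopper3: ivory plastic stopper, four alike, 0.02 kg: a taper 24 mm long, 19 mm across at the bottom and 25.6 mm at the top; above it a flange 33 mm across and 4 mm thick; on top a round grip 18 mm across and 18 mm tall. Origin at the centre of the flange's underside (the face that comes to rest on a flask's rim), z up through the grip. Starts in the rack.
- stopper4: ivory plastic stopper, four alike, 0.02 kg: a taper 24 mm long, 19 mm across at the bottom and 25.6 mm at the top; above it a flange 33 mm across and 4 mm thick; on top a round grip 18 mm across and 18 mm tall. Origin at the centre of the flange's underside (the face that comes to rest on a flask's rim), z up through the grip. Starts in the rack.
- rack: blue stopper rack, fixed, 66 mm (x) by 206 mm (y) by 30 mm tall, with four 29 mm holes on its long centre line at y = -75, -25, 25 and 75 mm, each holding a stopper by its flange. Origin at the centre of its underside. There are more stoppers than flasks; the rest are spares.
- mixer: vortex mixer, fixed, 190 mm (x) by 130 mm (y). Front part (-x): a grey control deck 55 mm high with the speed dial, axis at x = -55 mm, y = 0. Rear part (x from -1 to 94 mm): a dark tower 115 mm high with the round rubber-topped pad above it. Origin at the centre of its underside.
- pad (a joint): depression of the mixer's sprung pad in m: 0 up, 0.010 fully depressed on its stop. It starts to move at about 3 N and needs about 11 N to be held at the stop (15 to 20 N is a safe press); it springs back up when released. A flask standing on it does not depress it.
- pad_top (a point): centre of the pad's upper face (moves down with the pad): a flat dark rubber disc 80 mm across, 140 mm above the bench when up, 130 mm when fully depressed
- pad_rest (a point): fixed point on the mixer: centre of the pad's upper face when the pad is up, 47.5 mm behind (+x of) the mixer's origin and 140 mm above the bench; axes as the mixer's
- dial (a joint): angle of the mixer's speed dial in rad: 0 at its zero stop (pointer at the red mark, to the front left at +135 degrees in the mixer's frame), growing clockwise seen from above to 4.71. It stays where it is left (friction 0.04 N m); turn it anticlockwise seen from above to bring it back to zero.
- dial_grip (a point): on the dial's axis, 92 mm above the bench, the height to grip at: the dial's upright bar grip is 38 mm long and 14 mm thick, its top 7 mm above this point, its flanks down to 23 mm below it. Turns with the dial: x axis along the bar (white pointer end at -x), y across the 14 mm.
- tray: shallow white tray for the mixed flasks, fixed, 310 mm (x) by 170 mm (y), walls 4 mm thick and 22 mm high, flat floor 4 mm above the bench. Origin at the centre of its underside.
- jar: closed jar with a white lid, 72 mm across, 100 mm tall, origin at the centre of its underside; not part of the job
- tip_box: purple pipette-tip box with a clear lid, 85 by 120 by 56 mm, origin at the centre of its underside; not part of the job
- calculator: flat dark calculator, 120 by 62 by 12 mm, origin at the centre of its underside; not part of the job
Things that resemble listed ones, but are neither listed nor needed, are in the scene too. What is shaped like the flask_white but green is not meant.

How it is judged:
By the outcome, as a careful person would: the job done as asked, in the order asked, and still so for the second after the job is handed in, with the robot touching nothing.
Of flask_white, flask_yellow, flask_red only 2 to 3 are there at a start; the rules pass over those that are not, and their reading is None.
At some moment in a run one of flask_white, flask_yellow, flask_red may be knocked a few centimetres aside while the robot is not near it.
It also fails if it takes over 210 s, if anything falls off the work surface, if the arm or the gripper's body presses on something with over 40 N, if the wrist force passes 120 N, or if a joint passes its speed limit or range.

## Working session

There is one attempt and no reset: what is moved stays moved. The work goes in short steps, Python scripts to look and compute and a tool call to move; the robot and the scene stay as the last step left them, time stands still between calls to the robot, and variables do not carry over. Pictures are saved under pics/ and viewed, and the job is handed in when it is done.

Besides the shell and the picture viewer there is one more tool, called as name(argument=value, ...), one argument or row to a line, values as JSON. servo_tool: Moves the arm, as the interface text tells. Its arguments: {"type":"object","properties":{"commands":{"type":"array"},"grip":{"type":"number"},"grip_force":{"type":"number"}},"required":["commands"]}

```bash
ls; mkdir -p pics; python3 - <<'E'
from rig import robot
import cv2
s=robot.sense(); print(s)
for n in("scene","top"):
    c=robot.capture(n); cv2.imwrite(f"pics/{n}0.png",c["frame"]); print(n,c["vertical_fov"],c["cx"],c["cy"],c["T"])
    print([k for k in c])
E
```

```text
pics
{'time_s': 0.0, 'qpos': array([-1.14298678e+00,  3.14237797e-01, -4.80916062e-02,  1.21018331e+00,
       -4.80038923e-05,  1.57086706e+00]), 'qd': array([-5.84983418e-04, -1.13560647e-03,  2.18368643e-04,  2.30223488e-04,
       -6.70403801e-04, -3.25273916e-05]), 'joint_efforts': array([-1.60390915e-03, -5.39591432e+01,  3.39745975e+01,  1.91807176e-02,
        7.49586206e-06,  4.40108749e-08]), 'tcp_pos': array([ 0.24867246, -0.5454055 ,  0.23042201]), 'orientation': array([-3.13987627e+00,  4.81252356e-05,  4.27738895e-01]), 'contact_force': array([-0.05490754,  0.00897683, -0.04563182]), 'wrist_torque': array([ 0.0254681 , -0.01520718, -0.00825802]), 'opening': 1.0056482601307462}
scene 54.92780685500364 311.6017949394769 199.74903565199483 [[ 0.82444056  0.46613368 -0.32096287  0.83472981]
 [ 0.56594199 -0.6817595   0.4635878  -0.35416425]
 [-0.0027256  -0.56384695 -0.8258748   0.83606534]
 [ 0.          0.          0.          1.        ]]
['frame', 'vertical_fov', 'cx', 'cy', 'T']
top 57.39129307616027 322.10965715376165 192.85639989563703 [[ 1.83298083e-02 -9.89693634e-01  1.42022990e-01  4.45676674e-01]
 [-9.99831983e-01 -1.81222669e-02  2.75473945e-03  4.49971862e-02]
 [-1.52569562e-04 -1.42049622e-01 -9.89859526e-01  9.23619879e-01]
 [ 0.00000000e+00  0.00000000e+00  0.00000000e+00  1.00000000e+00]]
['frame', 'vertical_fov', 'cx', 'cy', 'T']
```

View pics/scene0.png

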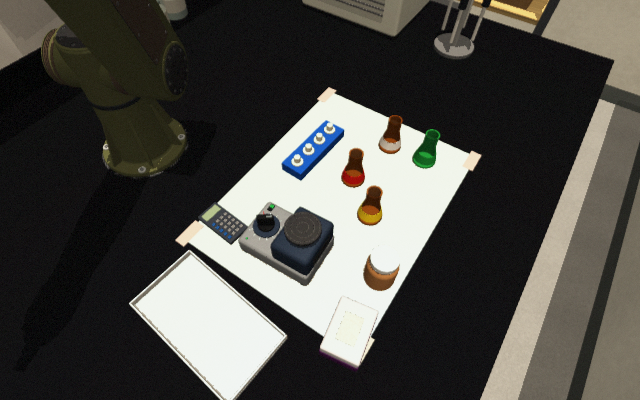

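View pics/top0.png

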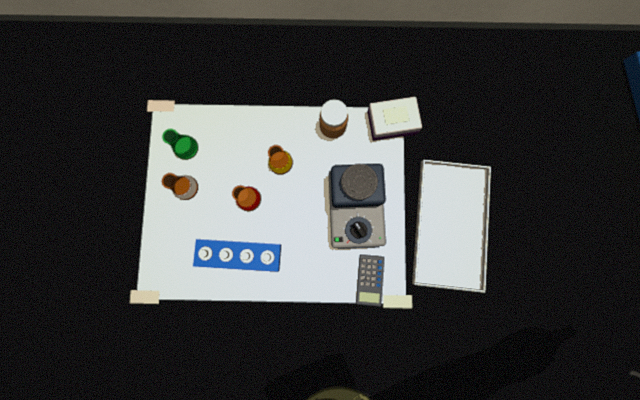

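```bash
cat > h.py <<'E'
from rig import robot
import cv2, numpy as np
def cap(n,tag=None):
    c=robot.capture(n); f=200/np.tan(np.radians(c["vertical_fov"]/2)); c["f"]=f
    if tag: cv2.imwrite(f"pics/{tag}.png",c["frame"])
    return c
def ray(c,u,v):
    d=np.array([(u-c["cx"])/c["f"],(v-c["cy"])/c["f"],1]); T=c["T"]; return T[:3,3],T[:3,:3]@d
def onz(c,u,v,z):
    o,d=ray(c,u,v); return o+d*(z-o[2])/d[2]
def proj(c,p):
    q=np.linalg.inv(c["T"])@np.append(p,1); return np.array([c["cx"]+c["f"]*q[0]/q[2],c["cy"]+c["f"]*q[1]/q[2]])
def tri(c1,p1,c2,p2):
    A=[];b=[]
    for c,p in((c1,p1),(c2,p2)):
        o,d=ray(c,*p); d/=np.linalg.norm(d); M=np.eye(3)-np.outer(d,d); A.append(M); b.append(M@o)
    return np.linalg.lstsq(np.vstack(A),np.hstack(b),rcond=None)[0]
def crop(c,x0,y0,x1,y1,k,tag):
    im=cv2.resize(c["frame"][y0:y1,x0:x1],None,fx=k,fy=k,interpolation=cv2.INTER_CUBIC); cv2.imwrite(f"pics/{tag}.png",im)
E
python3 - <<'E'
from h import *
a=cap("top"); b=cap("scene")
crop(a,130,90,430,310,2.6,"t1"); crop(b,270,80,490,230,3.6,"s1"); crop(b,120,180,400,390,2.8,"s2")
crop(a,310,90,500,310,2.7,"t2")
E
```

```text
(no output)
```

View pics/t1.png

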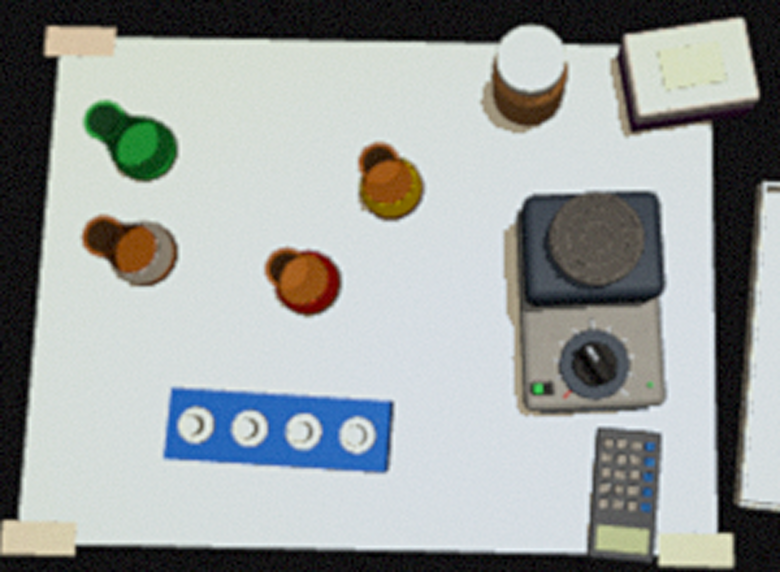

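View pics/s1.png

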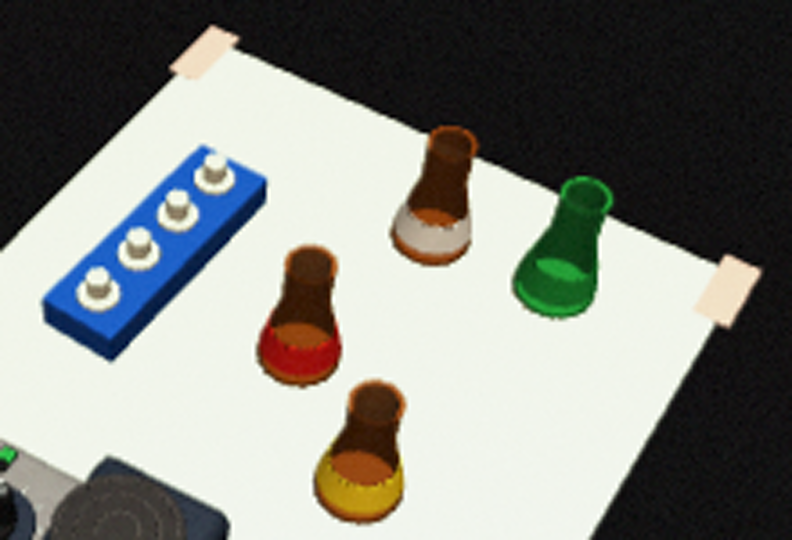

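View pics/s2.png

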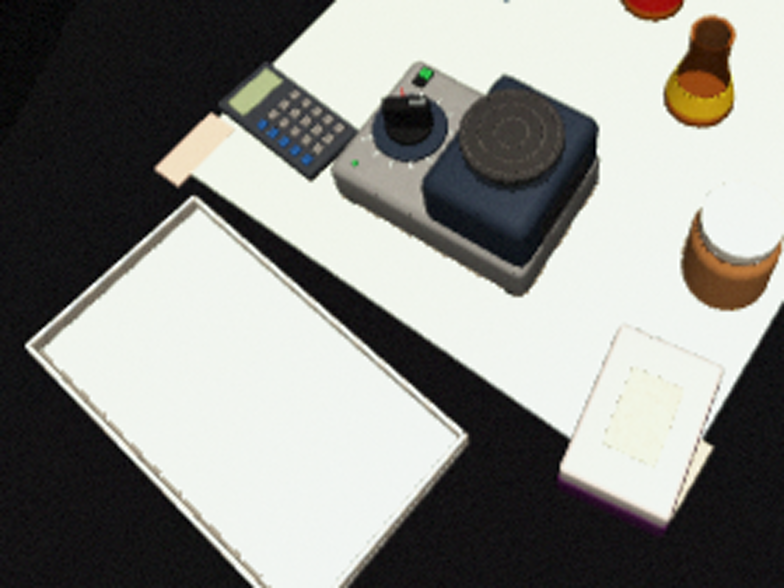

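View pics/t2.png

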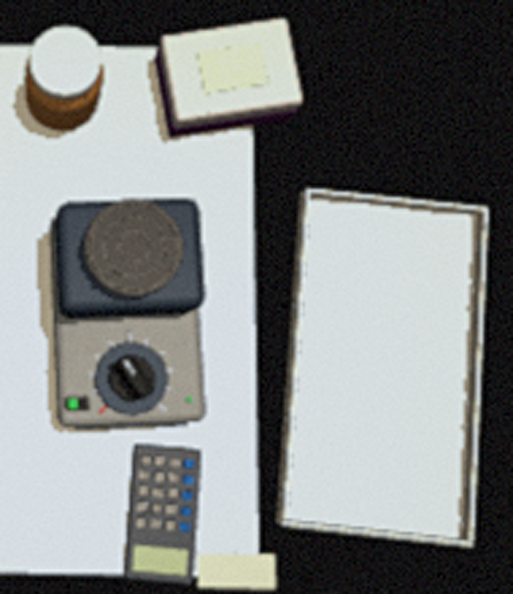

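```bash
cat > m1.py <<'E'
from h import *
a=cap("top"); b=cap("scene")
T1=lambda x,y:((x+.5)/2.6-.5+130,(y+.5)/2.6-.5+90)
S1=lambda x,y:((x+.5)/3.6-.5+270,(y+.5)/3.6-.5+80)
S2=lambda x,y:((x+.5)/2.8-.5+120,(y+.5)/2.8-.5+180)
T2=lambda x,y:((x+.5)/2.7-.5+310,(y+.5)/2.7-.5+90)
for n,t,s in(("w",(102,237),(453,140)),("y",(378,161),(377,400)),("r",(285,267),(312,261))):
    print(n,"tri",tri(a,T1(*t),b,S1(*s)).round(4),"top@105",onz(a,*T1(*t),.105).round(4),"scene@105",onz(b,*S1(*s),.105).round(4))
for t,s in zip([(195,425),(249,428),(302,431),(357,435)],[(214,175),(177,213),(138,251),(98,293)]):
    print("st",onz(a,*T1(*t),.034).round(4),onz(b,*S1(*s),.034).round(4))
print("pad",onz(a,*T1(595,238),.14).round(4),onz(b,*S2(512,135),.14).round(4))
print("dial base",onz(a,*T1(594,363),.062).round(4),onz(b,*S2(409,127),.062).round(4))
print("tray inner/outer z22")
for t in((305,188),(489,207),(474,546),(281,526)): print(onz(a,*T2(*t),.022).round(4))
for s in((195,198),(468,437),(28,346)): print(onz(b,*S2(*s),.022).round(4))
E
python3 m1.py
```

```text
w tri [0.586  0.3975 0.1061] top@105 [0.5843 0.3961 0.105 ] scene@105 [0.5871 0.4011 0.105 ]
y tri [0.6572 0.1576 0.1073] top@105 [0.657  0.1572 0.105 ] scene@105 [0.6573 0.16   0.105 ]
r tri [0.5615 0.2351 0.1081] top@105 [0.5608 0.2347 0.105 ] scene@105 [0.5614 0.239  0.105 ]
st [0.4218 0.3269 0.034 ] [0.4231 0.3309 0.034 ]
st [0.42   0.2768 0.034 ] [0.4217 0.2797 0.034 ]
st [0.4181 0.2278 0.034 ] [0.419  0.2298 0.034 ]
st [0.4154 0.1768 0.034 ] [0.4181 0.1783 0.034 ]
pad [ 0.5851 -0.0316  0.14  ] [ 0.5888 -0.0327  0.14  ]
dial base [ 0.4844 -0.0388  0.062 ] [ 0.486  -0.0389  0.062 ]
tray inner/outer z22
[ 0.6653 -0.2049  0.022 ]
[ 0.6503 -0.3761  0.022 ]
[ 0.3421 -0.3483  0.022 ]
[ 0.3563 -0.1771  0.022 ]
[ 0.3625 -0.1785  0.022 ]
[ 0.6685 -0.2063  0.022 ]
[ 0.3466 -0.3436  0.022 ]
```

servo_tool(
  commands=[
    [[0, 0, 0, -0.143], [0, 0, 0, -0.143], [0, 0, 0, -0.143], [0, 0, 0, -0.143], [0, 0, 0, -0.143], [0, 0, 0, -0.143], [0, 0, 0, -0.143], [0, 0, 0, -0.142]],
  ],
  grip=0.05,
)

```text
time_s: 1.1
tcp_pos: [0.2489, -0.5458, 0.2312]
orientation: [-3.142, -0.0, 1.577]
contact_force: [-0.5, -0.4, 0.1]
opening: 0.588
```

servo_tool(
  commands=[
    [[0.04, 0.02, 0, 0], [0.04, 0.02, 0, 0], [0.04, 0.02, 0, 0], [0.04, 0.02, 0, 0], [0.04, 0.02, 0, 0], [0.04, 0.02, 0, 0], [0.04, 0.02, 0, 0], [0.04, 0.02, 0, 0]],
  ],
)

```text
time_s: 1.9
tcp_pos: [0.4094, -0.2243, 0.2315]
orientation: [3.141, 0.0, 1.571]
contact_force: [1.3, 0.1, 0.5]
opening: 0.586
```

servo_tool(
  commands=[
    [[0.04, 0.005, 0, 0], [0.04, 0.005, 0, 0], [0.04, 0.005, 0, 0], [0.04, 0.005, 0, 0], [0.04, 0.005, 0, 0], [0.04, 0, 0, 0], [0.04, 0, 0, 0], [0.04, 0, 0, 0]],
  ],
)

```text
time_s: 2.7
tcp_pos: [0.4337, 0.0957, 0.2315]
orientation: [3.141, -0.0, 1.571]
contact_force: [0.2, 0.4, 0.2]
opening: 0.585
```

servo_tool(
  commands=[
    [[0.04, -0.01, 0, 0], [0.04, -0.01, 0, 0], [0.04, -0.01, 0, 0], [0.04, 0, 0, 0], [0.03, 0, 0.04, 0], [0, 0, 0.04, 0], [0, 0, 0.02, 0], [0, 0, 0, 0]],
  ],
)

```text
time_s: 3.5
tcp_pos: [0.4015, 0.2828, 0.1283]
orientation: [-3.137, 0.004, 1.572]
contact_force: [-0.3, -0.2, 0.1]
opening: 0.587
```

servo_tool(
  commands=[
    [[-0.005, 0.019, 0.03, 0], [0, 0, 0.02, 0], [0, 0, 0, 0], [0, 0, 0, 0]],
  ],
)

```text
time_s: 3.9
tcp_pos: [0.4234, 0.2792, 0.0826]
orientation: [3.141, -0.0, 1.57]
contact_force: [1.1, -0.6, 0.5]
opening: 0.588
```

```bash
python3 - <<'E'
from h import *
s=robot.sense(); p=s["tcp_pos"]; print(p.round(4))
a=cap("top"); b=cap("scene")
for c in(a,b):
    for dx in(-.025,.025):
        for dz in (0,):
            u=proj(c,p+[dx,0,dz]); cv2.circle(c["frame"],(round(u[0]),round(u[1])),0,(0,255,0),-1); print(u.round(1))
crop(a,170,200,320,310,5,"ga"); crop(b,260,90,420,210,4.5,"gb")
E
```

```text
[0.4234 0.2792 0.0826]
[218.3 264.5]
[219.6 242.2]
[311.9 123.1]
[327.1 130.5]
```

View pics/ga.png

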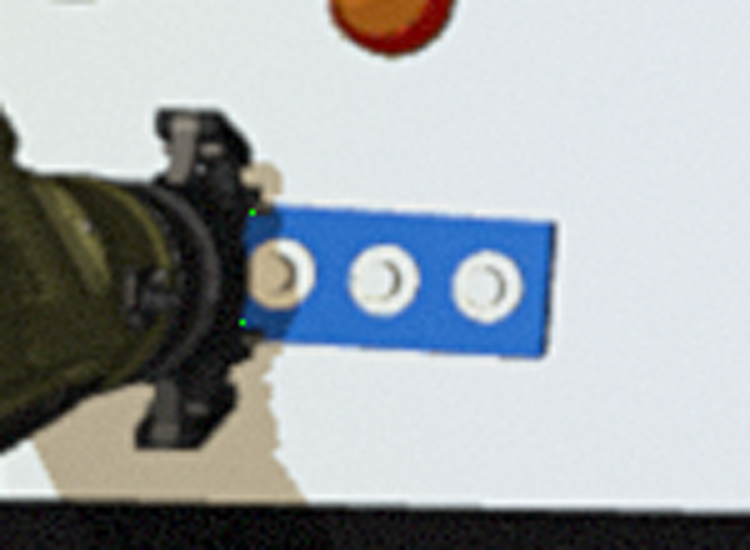

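View pics/gb.png

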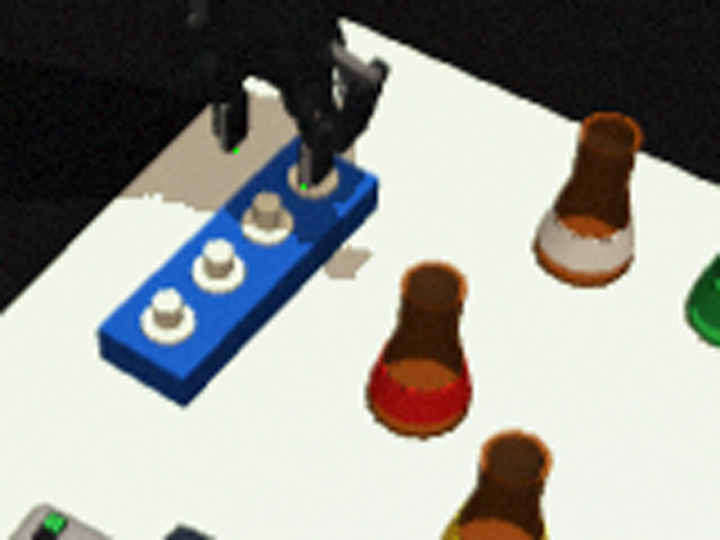

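servo_tool(
  commands=[
    [[-0.001, -0.002, 0.02, 0], [0, 0, 0.015, 0], [0, 0, 0.01, 0], [0, 0, 0, 0], [0, 0, 0, 0]],
  ],
)

```text
time_s: 4.5
tcp_pos: [0.4214, 0.2784, 0.0371]
orientation: [3.141, -0.0, 1.571]
contact_force: [0.2, -0.0, 0.3]
opening: 0.589
```

servo_tool(
  commands=[
    [[0, 0, 0, 0], [0, 0, 0, 0], [0, 0, 0, 0], [0, 0, 0, 0], [0, 0, 0, 0]],
  ],
  grip=0.0,
  grip_force=30,
)

```text
time_s: 5.0
tcp_pos: [0.4215, 0.2784, 0.0371]
orientation: [3.14, -0.001, 1.571]
contact_force: [-1.6, -1.5, 5.6]
opening: 0.193
```

servo_tool(
  commands=[
    [[0, 0, -0.01, 0], [0, 0, -0.02, 0], [0, 0, -0.03, 0], [0, 0, -0.04, 0], [0, 0, -0.03, 0], [0, 0, 0, 0], [0, 0, 0, 0]],
  ],
)

```text
time_s: 5.7
tcp_pos: [0.4214, 0.2784, 0.1672]
orientation: [3.14, -0.001, 1.571]
contact_force: [0.0, -0.1, -0.3]
opening: 0.196
```

```bash
python3 - <<'E'
from h import *
s=robot.sense(); p=s["tcp_pos"]; print(p.round(4),s["opening"],s["contact_force"])
a=cap("top"); b=cap("scene")
for c in(a,b):
    u=proj(c,p); cv2.circle(c["frame"],(round(u[0]),round(u[1])),0,(0,255,0),-1); print(u.round(1))
crop(a,130,120,310,310,3,"ga2"); crop(b,260,50,420,210,4.5,"gb2")
E
```

```text
[0.4214 0.2784 0.1672] 0.19581795020114837 [ 0.00256885 -0.10445807 -0.28538424]
[207.7 255.2]
[319.1 102.7]
```

View pics/ga2.png

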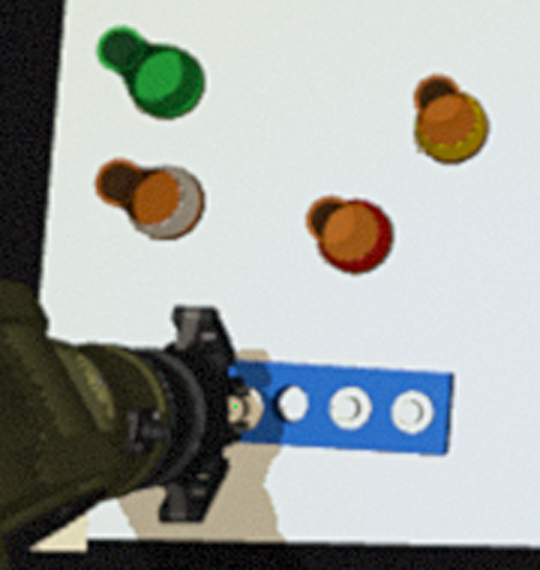

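View pics/gb2.png

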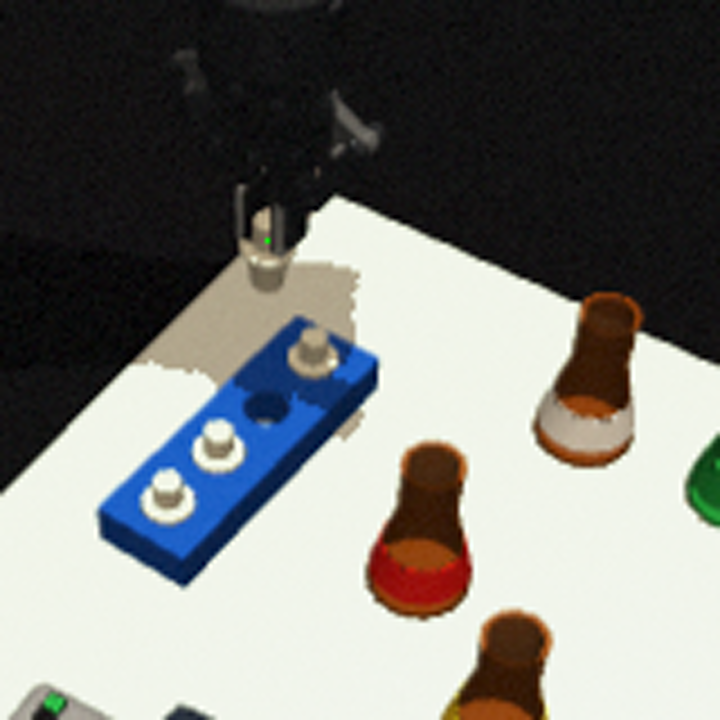

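servo_tool(
  commands=[
    [[0.024, 0.033, 0, 0], [0.024, 0.033, 0, 0], [0.024, 0.033, 0, 0], [0.024, 0.033, 0, 0], [0.024, 0.033, 0, 0], [0, 0, 0, 0], [0, 0, 0, 0], [0, 0, 0, 0]],
  ],
)

```text
time_s: 6.6
tcp_pos: [0.5846, 0.3971, 0.165]
orientation: [-3.139, 0.002, 1.571]
contact_force: [0.1, 0.5, -0.3]
opening: 0.192
```

```bash
python3 - <<'E'
from h import *
s=robot.sense(); p=s["tcp_pos"]; print(p.round(4),s["opening"],s["contact_force"])
a=cap("top"); b=cap("scene")
crop(a,100,120,280,250,4,"ga3"); crop(b,330,50,490,210,4.5,"gb3")
E
```

```text
[0.5846 0.3971 0.165 ] 0.19183908240797548 [ 0.10456305  0.52963197 -0.29719127]
```

View pics/ga3.png

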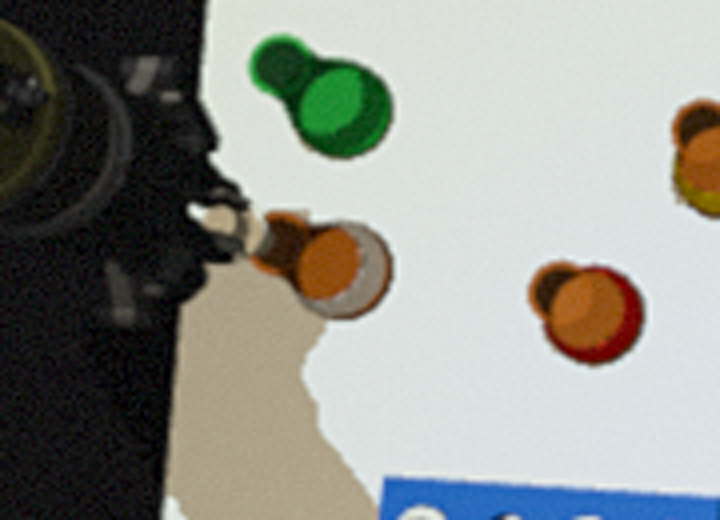

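View pics/gb3.png

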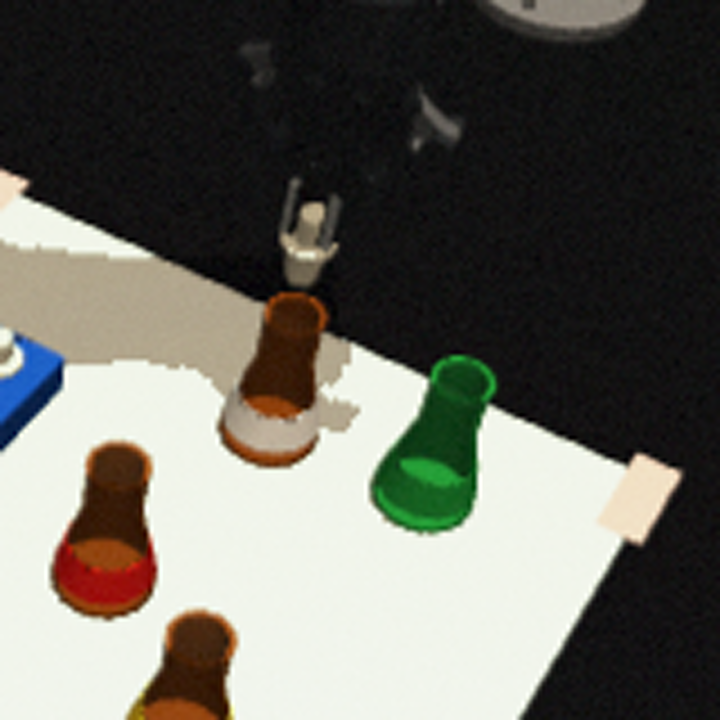

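servo_tool(
  commands=[
    [[0.001, 0.001, 0.01, 0], [0, 0, 0.01, 0], [0, 0, 0.01, 0], [0, 0, 0.008, 0], [0, 0, 0, 0]],
  ],
)

```text
time_s: 7.2
tcp_pos: [0.5858, 0.3983, 0.1262]
orientation: [-3.139, 0.002, 1.571]
contact_force: [0.7, -0.3, -0.1]
opening: 0.194
```

servo_tool(
  commands=[
    [[0, 0, 0.007, 0], [0, 0, 0.006, 0], [0, 0, 0, 0], [0, 0, 0, 0]],
  ],
)

```text
time_s: 7.6
tcp_pos: [0.5869, 0.399, 0.1152]
orientation: [-3.141, 0.0, 1.571]
contact_force: [-0.7, -0.7, -0.9]
opening: 0.194
```

servo_tool(
  commands=[
    [[0, 0, 0.002, 0], [0, 0, 0.002, 0], [0, 0, 0, 0]],
  ],
)

```text
time_s: 7.9
tcp_pos: [0.5873, 0.3993, 0.1122]
orientation: [3.141, -0.001, 1.571]
contact_force: [-1.2, -0.8, 4.4]
opening: 0.198
```

servo_tool(
  commands=[
    [[0, 0, 0.001, 0], [0, 0, 0.001, 0], [0, 0, 0, 0]],
  ],
)

```text
time_s: 8.2
tcp_pos: [0.5878, 0.3997, 0.1121]
orientation: [3.139, -0.002, 1.571]
contact_force: [-3.2, -1.5, 13.8]
opening: 0.196
```

servo_tool(
  commands=[
    [[0, 0, -0.001, 0], [0, 0, 0, 0], [0, 0, 0, 0], [0, 0, 0, 0]],
  ],
  grip=0.045,
)

```text
time_s: 8.6
tcp_pos: [0.5867, 0.3989, 0.1097]
orientation: [-3.141, 0.0, 1.571]
contact_force: [0.3, 0.1, 0.4]
opening: 0.526
```

servo_tool(
  commands=[
    [[0, 0, -0.01, 0], [0, 0, -0.02, 0], [0, 0, -0.03, 0], [-0.02, -0.03, -0.01, 0], [-0.024, -0.035, 0, 0], [-0.024, -0.035, 0, 0], [-0.024, -0.035, 0, 0], [-0.024, -0.03, 0, 0]],
  ],
)

```text
time_s: 9.4
tcp_pos: [0.4203, 0.2821, 0.1809]
orientation: [3.141, -0.0, 1.571]
contact_force: [0.4, 0.5, 0.6]
opening: 0.53
```

```bash
python3 - <<'E'
from h import *
s=robot.sense(); p=s["tcp_pos"]; print(p.round(4),s["opening"],s["contact_force"])
a=cap("top"); b=cap("scene")
crop(a,130,90,310,310,2.6,"ga4"); crop(b,270,80,490,230,3.6,"gb4")
E
```

```text
[0.4203 0.2821 0.1809] 0.5303184650736431 [0.41292225 0.52438753 0.56408606]
```

View pics/ga4.png

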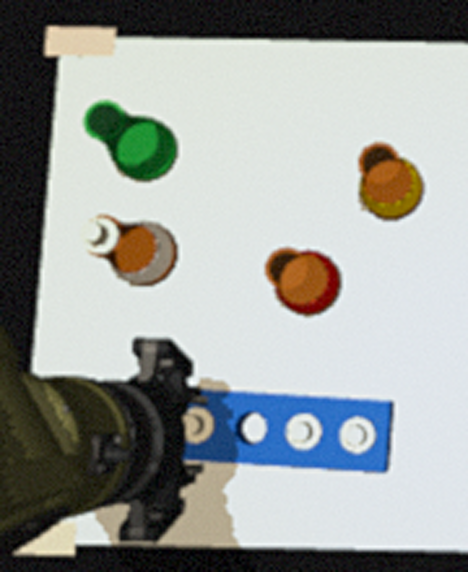

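View pics/gb4.png

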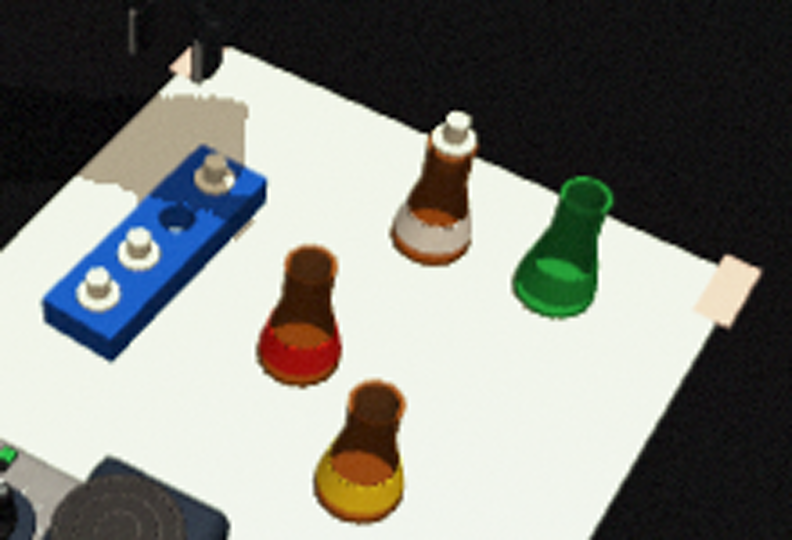

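servo_tool(
  commands=[
    [[-0.03, -0.002, 0.01, 0], [-0.023, 0, 0.04, 0], [0, 0, 0.04, 0], [0, 0, 0.03, 0], [0, 0, 0.015, 0], [0, 0, 0.008, 0], [0, 0, 0, 0], [0, 0, 0, 0]],
  ],
  grip=0.04,
)

```text
time_s: 10.3
tcp_pos: [0.4209, 0.2307, 0.0382]
orientation: [3.14, -0.001, 1.571]
contact_force: [-0.2, -0.2, 0.7]
opening: 0.465
```

servo_tool(
  commands=[
    [[0, 0, 0, 0], [0, 0, 0, 0], [0, 0, 0, 0], [0, 0, 0, 0]],
  ],
  grip=0.0,
)

```text
time_s: 10.7
tcp_pos: [0.4209, 0.2307, 0.0385]
orientation: [3.14, -0.001, 1.571]
contact_force: [-0.9, 0.4, 6.4]
opening: 0.195
```

servo_tool(
  commands=[
    [[0, 0, -0.01, 0], [0, 0, -0.02, 0], [0, 0, -0.03, 0], [0, 0, -0.04, 0], [0, 0, -0.03, 0], [0, 0, 0, 0], [0, 0, 0, 0]],
  ],
)

```text
time_s: 11.4
tcp_pos: [0.4204, 0.2303, 0.1683]
orientation: [3.14, -0.001, 1.571]
contact_force: [-1.0, -0.2, -0.1]
opening: 0.19
```

servo_tool(
  commands=[
    [[0.002, 0.035, 0, 0], [0.002, 0.035, 0, 0], [0.002, 0.035, 0, 0], [0.002, 0.036, 0, 0], [0, 0, 0, 0], [0, 0, 0, 0], [0, 0, 0, 0]],
  ],
)

```text
time_s: 12.1
tcp_pos: [0.5592, 0.2376, 0.1661]
orientation: [-3.139, 0.001, 1.571]
contact_force: [-0.1, -0.7, 0.4]
opening: 0.192
```

```bash
python3 - <<'E'
from h import *
s=robot.sense(); p=s["tcp_pos"]; print(p.round(4),s["opening"],s["contact_force"])
a=cap("top"); b=cap("scene")
crop(a,130,90,310,310,2.6,"ga5"); crop(b,270,80,490,230,3.6,"gb5")
E
```

```text
[0.5592 0.2376 0.1661] 0.19169640435142152 [-0.14586366 -0.68750736  0.43659846]
```

View pics/ga5.png

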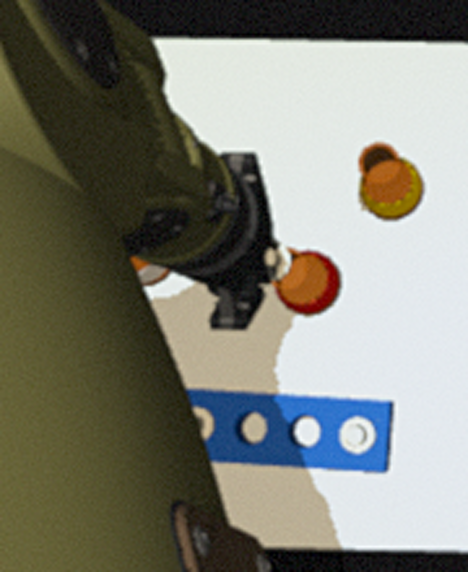

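View pics/gb5.png

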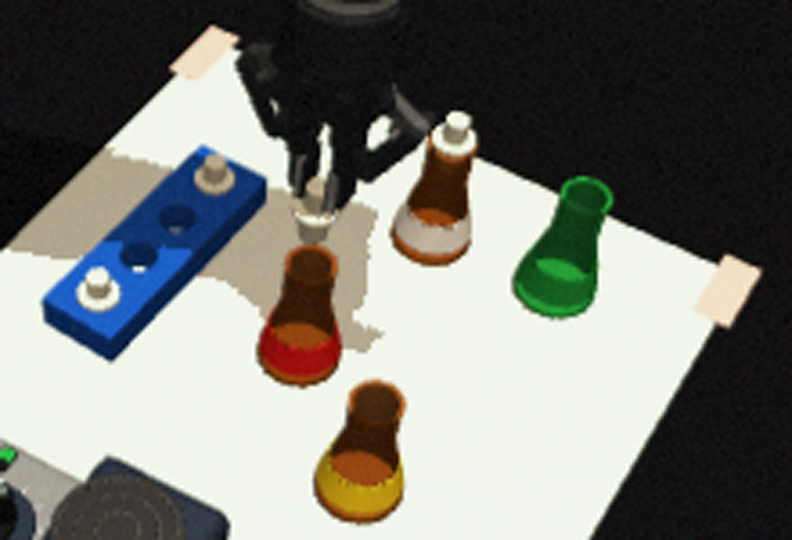

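servo_tool(
  commands=[
    [[0, 0.001, 0.01, 0], [0, 0, 0.01, 0], [0, 0, 0.01, 0], [0, 0, 0.01, 0], [0, 0, 0.008, 0], [0, 0, 0, 0], [0, 0, 0, 0]],
  ],
)

```text
time_s: 12.9
tcp_pos: [0.5618, 0.238, 0.1191]
orientation: [-3.141, 0.0, 1.571]
contact_force: [0.1, 0.1, 0.3]
opening: 0.19
```

servo_tool(
  commands=[
    [[0, 0, 0.002, 0], [0, 0, 0.002, 0], [0, 0, 0.002, 0], [0, 0, 0, 0]],
  ],
)

```text
time_s: 13.3
tcp_pos: [0.5622, 0.2382, 0.1136]
orientation: [3.141, -0.0, 1.571]
contact_force: [0.7, 0.1, 0.5]
opening: 0.196
```

servo_tool(
  commands=[
    [[0, 0, 0.001, 0], [0, 0, 0.001, 0], [0, 0, 0, 0], [0, 0, 0, 0]],
  ],
)

```text
time_s: 13.7
tcp_pos: [0.5627, 0.2384, 0.1135]
orientation: [3.139, -0.001, 1.571]
contact_force: [-3.5, -1.1, 13.3]
opening: 0.19
```

servo_tool(
  commands=[
    [[0, 0, -0.001, 0], [0, 0, 0, 0], [0, 0, 0, 0], [0, 0, 0, 0]],
  ],
  grip=0.045,
)

```text
time_s: 14.1
tcp_pos: [0.5617, 0.238, 0.1119]
orientation: [-3.141, 0.0, 1.571]
contact_force: [-0.1, 0.1, -0.5]
opening: 0.529
```

servo_tool(
  commands=[
    [[0, 0, -0.01, 0], [0, 0, -0.02, 0], [0, 0, -0.03, 0], [-0.01, -0.035, -0.01, 0], [-0.015, -0.037, 0, 0], [-0.017, -0.037, 0, 0], [-0.018, -0.037, 0, 0], [0, 0, 0, 0]],
  ],
)

```text
time_s: 14.9
tcp_pos: [0.4107, 0.1757, 0.1822]
orientation: [-3.138, 0.002, 1.571]
contact_force: [-0.5, 0.1, -0.1]
opening: 0.53
```

```bash
python3 - <<'E'
from h import *
s=robot.sense(); p=s["tcp_pos"]; print(p.round(4),s["opening"],s["contact_force"])
b=cap("scene")
crop(b,270,80,490,230,3.6,"gb6")
E
```

```text
[0.4107 0.1757 0.1822] 0.530292770484853 [-0.48936485  0.07907948 -0.11807552]
```

View pics/gb6.png

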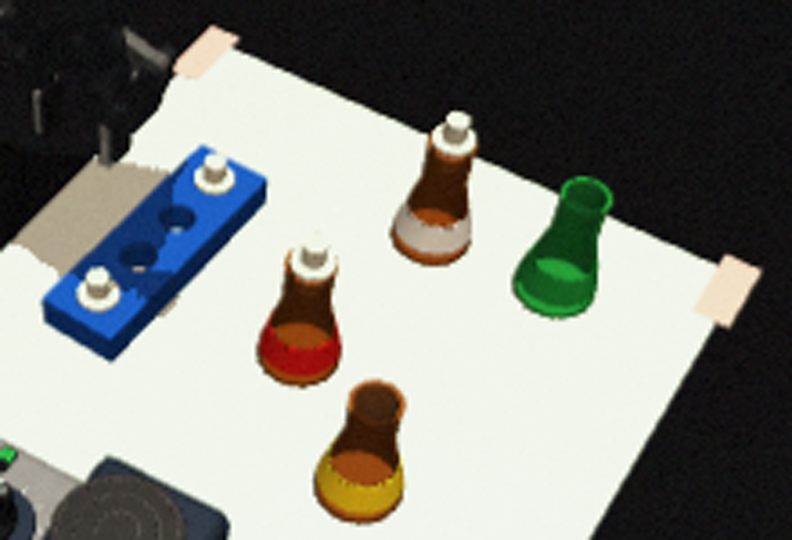

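Red is seated (stopper at crop (314,258)). Next the stopper at about (0.417, 0.178).

servo_tool(
  commands=[
    [[0.002, 0.003, 0.03, 0], [0, 0, 0.04, 0], [0, 0, 0.04, 0], [0, 0, 0.02, 0], [0, 0, 0.01, 0], [0, 0, 0.004, 0], [0, 0, 0, 0], [0, 0, 0, 0]],
  ],
  grip=0.045,
)

```text
time_s: 15.75
tcp_pos: [0.4202, 0.1807, 0.0395]
orientation: [3.14, -0.001, 1.571]
contact_force: [0.1, 0.6, -0.4]
opening: 0.532
```

servo_tool(
  commands=[
    [[0, 0, 0, 0], [0, 0, 0, 0], [0, 0, 0, 0], [0, 0, 0, 0]],
  ],
  grip=0.0,
)

```text
time_s: 16.15
tcp_pos: [0.4192, 0.1804, 0.0393]
orientation: [3.141, -0.001, 1.571]
contact_force: [-2.8, 0.2, 7.6]
opening: 0.191
```

servo_tool(
  commands=[
    [[0, 0, -0.01, 0], [0, 0, -0.02, 0], [0, 0, -0.03, 0], [0, 0, -0.04, 0], [0, 0, -0.03, 0], [0, 0, 0, 0], [0, 0, 0, 0]],
  ],
)

```text
time_s: 16.85
tcp_pos: [0.4196, 0.1803, 0.1695]
orientation: [3.139, -0.001, 1.571]
contact_force: [-0.0, 0.3, -1.0]
opening: 0.19
```

servo_tool(
  commands=[
    [[-0.003, 0.04, 0, 0], [-0.003, 0.04, 0, 0], [-0.003, 0.04, 0, 0], [-0.004, 0.04, 0, 0], [-0.003, 0.04, 0, 0], [-0.003, 0.038, 0, 0], [0, 0, 0, 0], [0, 0, 0, 0]],
  ],
)

```text
time_s: 17.65
tcp_pos: [0.6561, 0.1606, 0.1658]
orientation: [-3.138, 0.001, 1.57]
contact_force: [-0.4, 0.4, -0.1]
opening: 0.192
```

```bash
python3 - <<'E'
from h import *
s=robot.sense(); p=s["tcp_pos"]; print(p.round(4),s["opening"],s["contact_force"])
a=cap("top"); b=cap("scene")
crop(a,200,90,350,240,4,"ga7"); crop(b,270,80,490,230,3.6,"gb7")
E
```

```text
[0.6561 0.1606 0.1658] 0.19248972362913883 [-0.42798605  0.35631395 -0.09805645]
```

View pics/ga7.png

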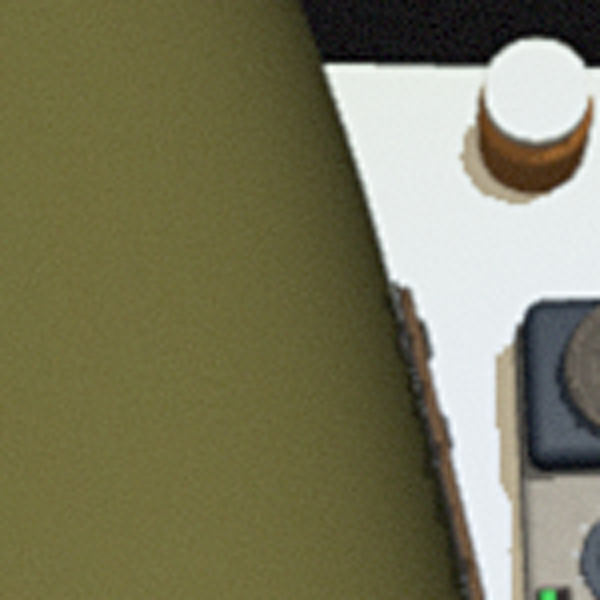

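View pics/gb7.png

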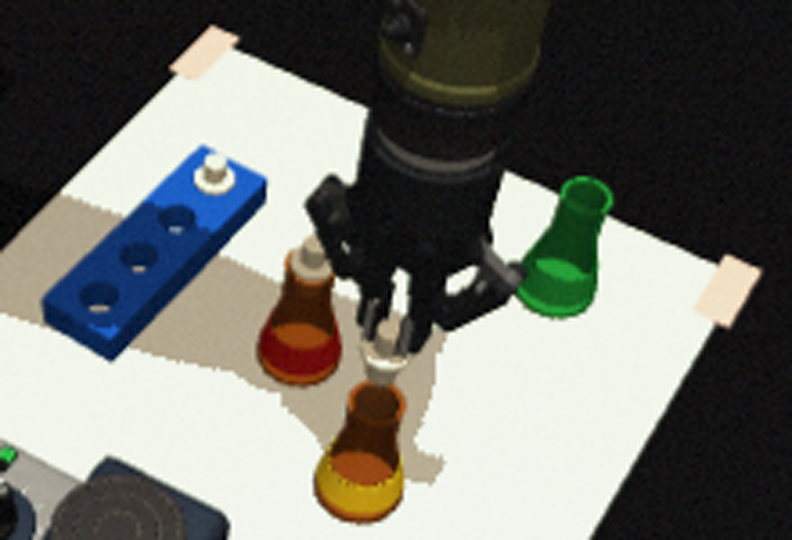

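servo_tool(
  commands=[
    [[0, 0.001, 0.01, 0], [0, 0, 0.01, 0], [0, 0, 0.01, 0], [0, 0, 0.01, 0], [0, 0, 0.007, 0], [0, 0, 0, 0], [0, 0, 0, 0]],
  ],
)

```text
time_s: 18.45
tcp_pos: [0.6579, 0.1611, 0.1211]
orientation: [-3.141, 0.0, 1.571]
contact_force: [0.2, 0.1, 0.6]
opening: 0.191
```

servo_tool(
  commands=[
    [[0, 0, 0.003, 0], [0, 0, 0.002, 0], [0, 0, 0.001, 0], [0, 0, 0, 0]],
  ],
)

```text
time_s: 18.85
tcp_pos: [0.6579, 0.1611, 0.1152]
orientation: [-3.141, 0.0, 1.571]
contact_force: [0.1, -0.2, -0.8]
opening: 0.191
```

servo_tool(
  commands=[
    [[0, 0, 0.001, 0], [0, 0, 0.001, 0], [0, 0, 0.001, 0], [0, 0, 0, 0]],
  ],
)

```text
time_s: 19.25
tcp_pos: [0.6586, 0.1612, 0.1144]
orientation: [3.139, -0.001, 1.571]
contact_force: [-3.1, -0.9, 9.2]
opening: 0.192
```

servo_tool(
  commands=[
    [[0, 0, -0.001, 0], [0, 0, 0, 0], [0, 0, 0, 0], [0, 0, 0, 0]],
  ],
  grip=0.045,
)

```text
time_s: 19.65
tcp_pos: [0.6578, 0.161, 0.1129]
orientation: [-3.141, 0.0, 1.571]
contact_force: [0.4, 0.3, -0.4]
opening: 0.524
```

servo_tool(
  commands=[
    [[0, 0, -0.01, 0], [0, 0, -0.02, 0], [0, 0, -0.03, 0], [0.03, 0, -0.03, 0], [0.04, -0.01, 0, 0], [0.04, -0.015, 0, 0], [0.04, -0.02, 0, 0], [0.04, -0.025, 0, 0]],
  ],
  grip=0.065,
)

```text
time_s: 20.45
tcp_pos: [0.5877, 0.3525, 0.204]
orientation: [3.141, -0.0, 1.57]
contact_force: [0.1, 0.2, 0.2]
opening: 0.762
```

servo_tool(
  commands=[
    [[0.03, 0, 0, 0], [0.018, 0, 0, 0], [0, 0, 0, 0], [0, 0, 0, 0]],
  ],
)

```text
time_s: 20.85
tcp_pos: [0.5878, 0.399, 0.2035]
orientation: [3.141, 0.001, 1.571]
contact_force: [-0.0, -0.3, -0.5]
opening: 0.76
```

```bash
python3 - <<'E'
from h import *
s=robot.sense(); p=s["tcp_pos"]; print(p.round(4),s["opening"],s["contact_force"])
a=cap("top"); b=cap("scene")
crop(a,130,90,430,310,2.6,"ga8"); crop(b,270,80,490,230,3.6,"gb8")
E
```

```text
[0.5878 0.399  0.2035] 0.759567413072946 [-0.03780779 -0.26397387 -0.53885394]
```

View pics/ga8.png

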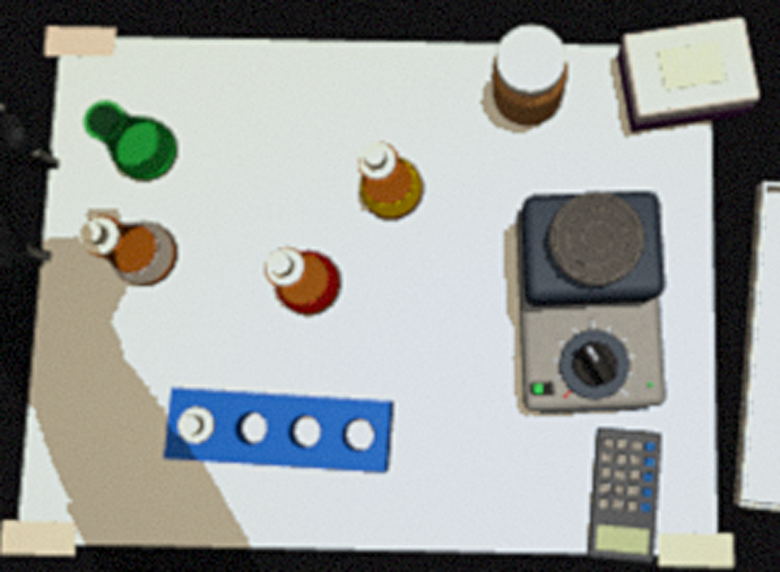

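View pics/gb8.png

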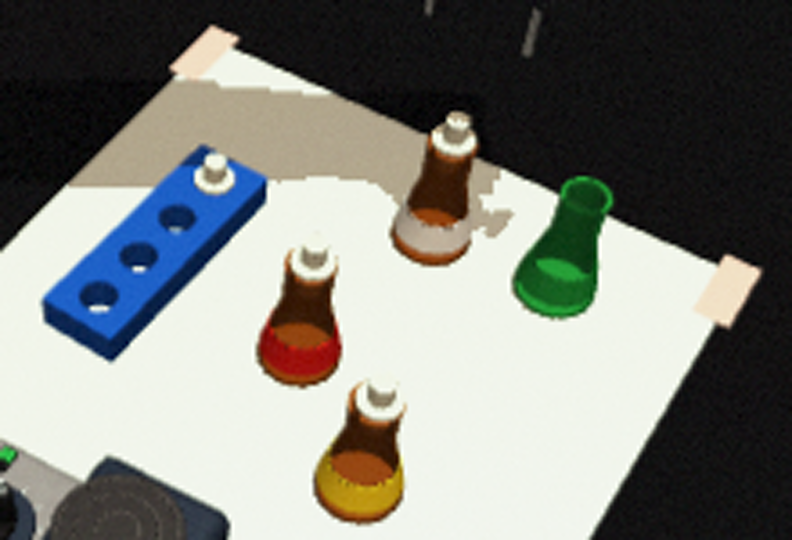

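servo_tool(
  commands=[
    [[0, 0, 0.03, 0], [0, 0, 0.04, 0], [0, 0, 0.03, 0], [0, 0, 0.02, 0], [0, 0, 0.015, 0], [0, 0, 0, 0], [0, 0, 0, 0]],
  ],
)

```text
time_s: 21.65
tcp_pos: [0.5885, 0.3987, 0.0691]
orientation: [3.141, -0.0, 1.57]
contact_force: [0.4, -0.4, 0.3]
opening: 0.758
```

servo_tool(
  commands=[
    [[0, 0, 0, 0], [0, 0, 0, 0], [0, 0, 0, 0], [0, 0, 0, 0], [0, 0, 0, 0]],
  ],
  grip=0.0,
  grip_force=60,
)

```text
time_s: 22.15
tcp_pos: [0.5888, 0.3998, 0.0701]
orientation: [3.139, -0.001, 1.571]
contact_force: [-0.8, -1.0, 6.6]
opening: 0.417
```

servo_tool(
  commands=[
    [[0, 0, -0.005, 0], [0, 0, -0.01, 0], [0, 0, -0.015, 0], [0, 0, 0, 0], [0, 0, 0, 0]],
  ],
)

```text
time_s: 22.65
tcp_pos: [0.5885, 0.3995, 0.0993]
orientation: [3.14, -0.001, 1.571]
contact_force: [0.0, -0.7, -1.8]
opening: 0.416
```

```bash
python3 - <<'E'
from h import *
s=robot.sense(); p=s["tcp_pos"]; print(p.round(4),s["opening"],s["contact_force"],s["wrist_torque"])
a=cap("top"); b=cap("scene")
crop(a,100,120,280,250,4,"ga9"); crop(b,330,50,490,210,4.5,"gb9")
E
```

```text
[0.5885 0.3995 0.0993] 0.4155897329826712 [ 0.03004701 -0.73984229 -1.76551372] [-0.05620301  0.00405489  0.00126609]
```

View pics/gb9.png

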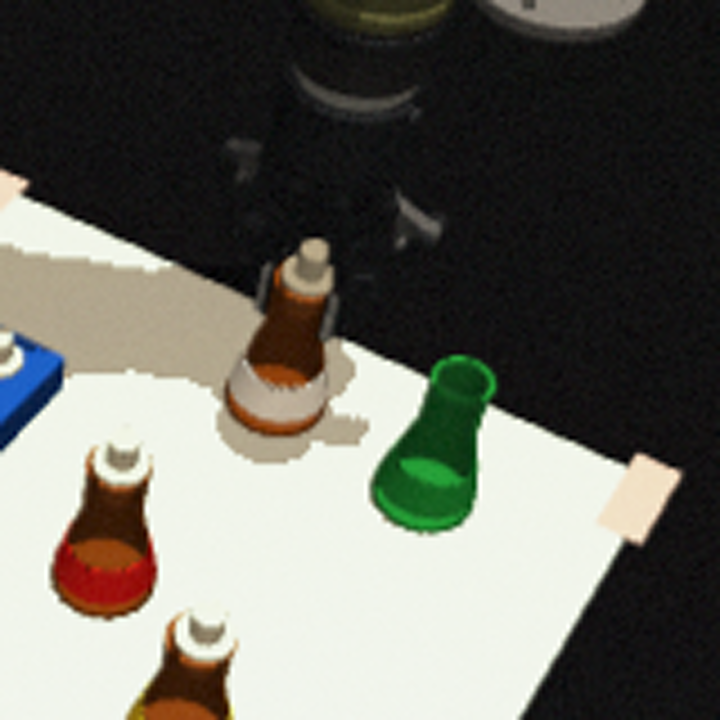

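servo_tool(
  commands=[
    [[0, 0, -0.03, 0], [0, 0, -0.04, 0], [0, 0, -0.04, 0], [-0.01, 0, -0.04, 0], [-0.025, 0, 0, 0], [-0.04, 0, 0, 0], [-0.04, 0, 0, 0], [-0.04, 0, 0, 0]],
  ],
)

```text
time_s: 23.55
tcp_pos: [0.5874, 0.2427, 0.2476]
orientation: [-3.141, 0.001, 1.571]
contact_force: [0.6, -0.6, -1.0]
opening: 0.414
```

servo_tool(
  commands=[
    [[-0.04, 0, 0, 0], [-0.04, 0, 0, 0], [-0.04, 0, 0, 0], [-0.04, 0, 0, 0], [-0.04, 0, 0, 0], [-0.035, 0, 0, 0], [-0.025, 0, 0, 0], [-0.015, 0, 0, 0]],
  ],
)

```text
time_s: 24.35
tcp_pos: [0.5874, -0.0329, 0.2478]
orientation: [-3.141, 0.0, 1.569]
contact_force: [-0.1, 0.8, -1.1]
opening: 0.417
```

servo_tool(
  commands=[
    [[0, 0, 0, 0], [0, 0, 0, 0], [0, 0, 0, 0]],
  ],
)

```text
time_s: 24.65
tcp_pos: [0.5879, -0.0298, 0.2481]
orientation: [-3.141, -0.001, 1.572]
contact_force: [-0.8, 0.5, -1.7]
opening: 0.411
```

```bash
python3 - <<'E'
from h import *
s=robot.sense(); p=s["tcp_pos"]; print(p.round(4),s["opening"],s["contact_force"],s["wrist_torque"])
a=cap("top"); b=cap("scene")
crop(a,290,90,450,250,4,"ga10"); crop(b,220,130,400,290,4.2,"gb10")
E
```

```text
[ 0.5879 -0.0298  0.2481] 0.41132200611189607 [-0.80101384  0.53844942 -1.66753094] [-0.01189751  0.03591239  0.00874063]
```

View pics/gb10.png

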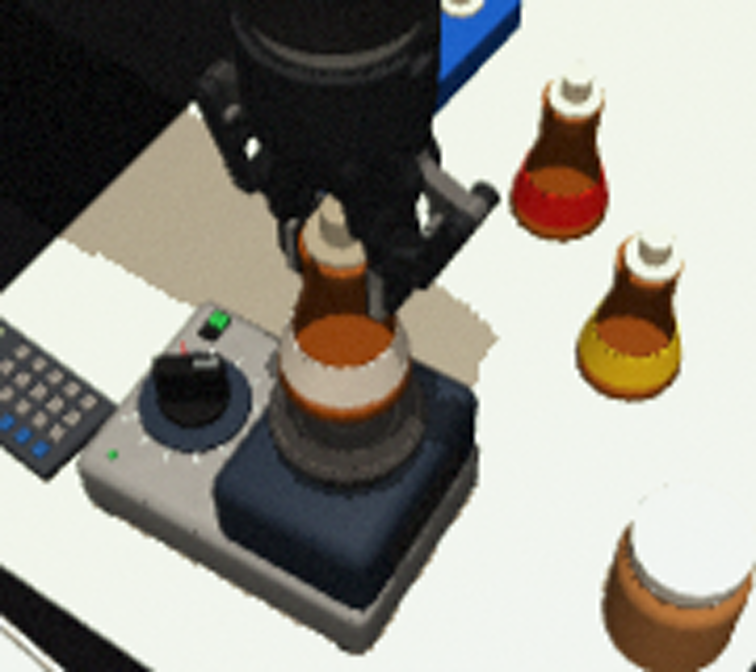

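View pics/ga10.png

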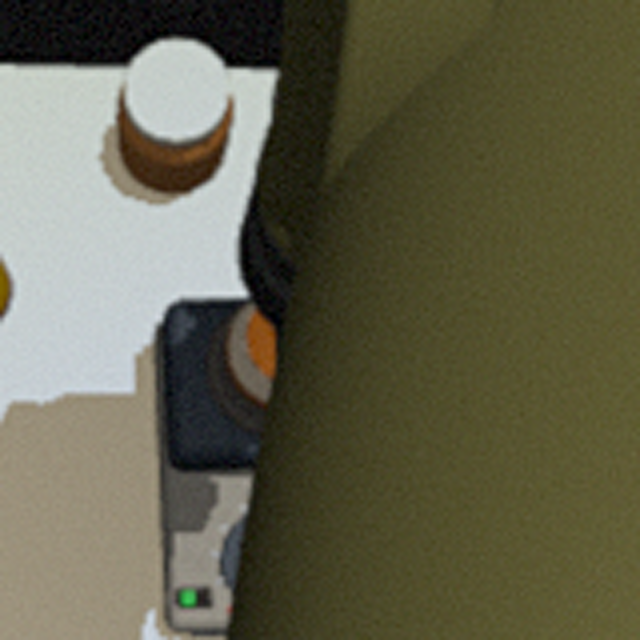

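servo_tool(
  commands=[
    [[-0.001, 0, 0.01, 0], [0, 0, 0.01, 0], [0, 0, 0.01, 0], [0, 0, 0.006, 0], [0, 0, 0, 0], [0, 0, 0, 0]],
  ],
)

```text
time_s: 25.35
tcp_pos: [0.5879, -0.0319, 0.2122]
orientation: [-3.141, -0.0, 1.571]
contact_force: [-0.9, -1.0, -2.0]
opening: 0.417
```

servo_tool(
  commands=[
    [[0, 0, 0.002, 0], [0, 0, 0.002, 0], [0, 0, 0.002, 0], [0, 0, 0.002, 0], [0, 0, 0, 0]],
  ],
)

```text
time_s: 25.85
tcp_pos: [0.5883, -0.032, 0.2048]
orientation: [3.14, 0.0, 1.571]
contact_force: [-1.9, 0.2, 6.5]
opening: 0.416
```

servo_tool(
  commands=[
    [[0, 0, 0.002, 0], [0, 0, 0.002, 0], [0, 0, 0.001, 0], [0, 0, 0, 0]],
  ],
)

```text
time_s: 26.25
tcp_pos: [0.5883, -0.032, 0.2004]
orientation: [3.14, 0.0, 1.571]
contact_force: [-1.4, -0.3, 9.6]
opening: 0.416
```

servo_tool(
  commands=[
    [[0, 0, 0.001, 0], [0, 0, 0, 0]],
  ],
)

```text
time_s: 26.45
tcp_pos: [0.5883, -0.032, 0.2]
orientation: [3.14, 0.0, 1.571]
contact_force: [-3.6, 0.2, 11.8]
opening: 0.412
```

servo_tool(
  commands=[
    [[0, 0, 0.001, 0], [0, 0, 0, 0]],
  ],
)

```text
time_s: 26.65
tcp_pos: [0.5884, -0.0321, 0.1999]
orientation: [3.139, 0.0, 1.571]
contact_force: [-5.6, 0.1, 17.4]
opening: 0.412
```

servo_tool(
  commands=[
    [[0, 0, 0, 0], [0, 0, 0, 0], [0, 0, 0, 0], [0, 0, 0, 0], [0, 0, 0, 0], [0, 0, 0, 0], [0, 0, 0, 0], [0, 0, 0, 0]],
  ],
)

```text
time_s: 27.45
tcp_pos: [0.5884, -0.0321, 0.1999]
orientation: [3.139, 0.0, 1.571]
contact_force: [-5.9, -0.0, 16.5]
opening: 0.417
```

```bash
python3 - <<'E'
from h import *
b=cap("scene")
crop(b,220,130,400,290,4.2,"gb11")
E
```

servo_tool(
  commands=[
    [[0, 0, 0, 0], [0, 0, 0, 0], [0, 0, 0, 0], [0, 0, 0, 0], [0, 0, 0, 0], [0, 0, 0, 0], [0, 0, 0, 0], [0, 0, 0, 0]],
  ],
)

```text
time_s: 28.3
tcp_pos: [0.5884, -0.0321, 0.1999]
orientation: [3.139, 0.0, 1.571]
contact_force: [-6.5, -0.5, 16.6]
opening: 0.411
```

servo_tool(
  commands=[
    [[0, 0, 0, 0], [0, 0, 0, 0], [0, 0, 0, 0], [0, 0, 0, 0], [0, 0, 0, 0], [0, 0, 0, 0], [0, 0, 0, 0], [0, 0, 0, 0]],
  ],
)

```text
time_s: 29.1
tcp_pos: [0.5884, -0.0321, 0.1999]
orientation: [3.139, 0.0, 1.571]
contact_force: [-5.7, 0.1, 17.2]
opening: 0.415
```

View pics/gb11.png

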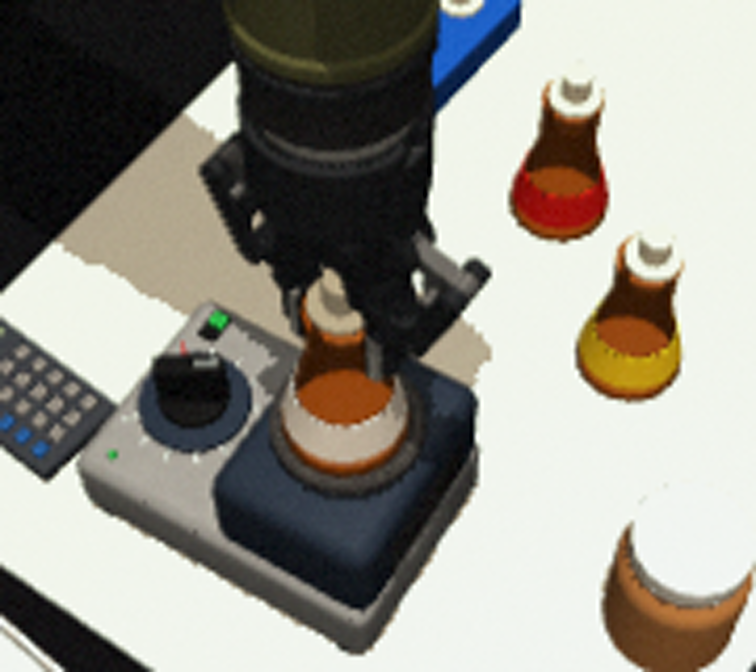

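servo_tool(
  commands=[
    [[0, 0, -0.005, 0], [0, 0, -0.01, 0], [0, 0, -0.02, 0], [0, 0, -0.02, 0], [-0.01, 0, -0.01, 0], [-0.025, 0, 0, 0], [-0.035, 0.002, 0, 0], [-0.035, 0.003, 0, 0]],
  ],
)

```text
time_s: 29.9
tcp_pos: [0.5925, -0.1383, 0.2618]
orientation: [-3.141, 0.0, 1.572]
contact_force: [-0.1, 0.5, -0.6]
opening: 0.418
```

servo_tool(
  commands=[
    [[-0.035, 0.003, 0, 0], [-0.035, 0.002, 0, 0], [-0.035, 0.002, 0, 0], [-0.025, 0, 0, 0], [-0.015, 0, 0, 0], [0, 0, 0, 0], [0, 0, 0, 0]],
  ],
)

```text
time_s: 30.6
tcp_pos: [0.5996, -0.2815, 0.2618]
orientation: [-3.141, -0.001, 1.571]
contact_force: [-0.4, -0.6, -0.9]
opening: 0.408
```

```bash
python3 - <<'E'
from h import *
s=robot.sense(); p=s["tcp_pos"]; print(p.round(4),s["opening"],s["contact_force"],s["wrist_torque"])
a=cap("top"); b=cap("scene")
crop(a,310,90,500,310,2.7,"ga12"); crop(b,120,180,400,390,2.8,"gb12")
E
```

```text
[ 0.5996 -0.2815  0.2618] 0.40827449957119033 [-0.37830365 -0.58880098 -0.90753401] [0.08160439 0.04410909 0.02398293]
```

View pics/gb12.png

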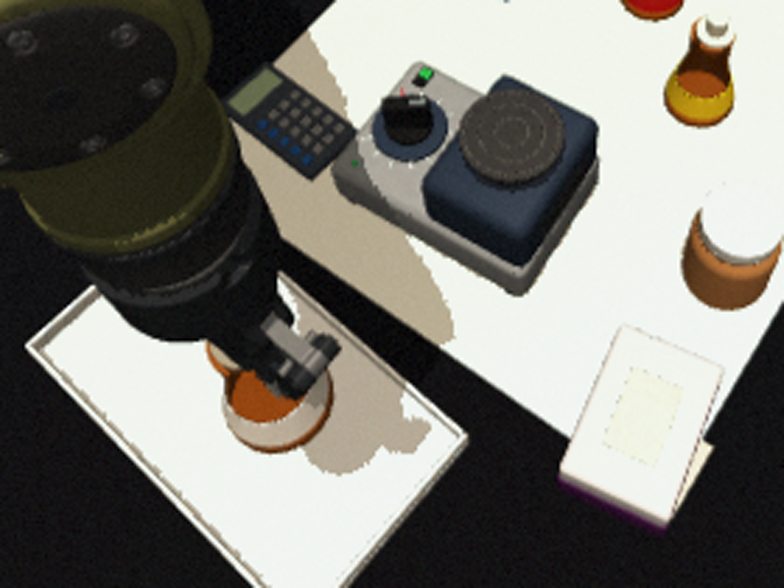

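View pics/ga12.png

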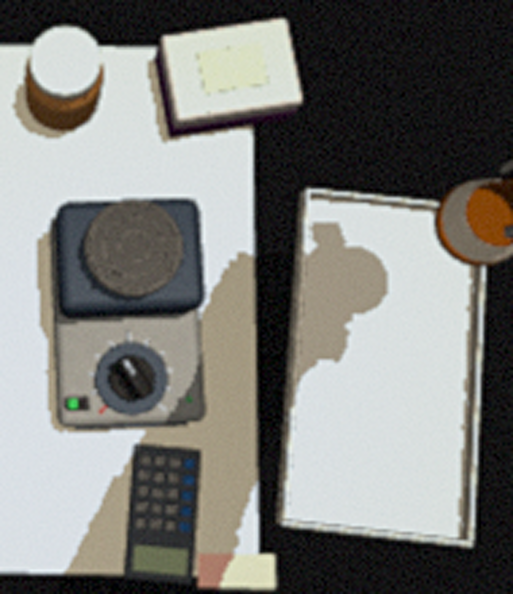

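servo_tool(
  commands=[
    [[0, 0, 0.02, 0], [0, 0, 0.03, 0], [0, 0, 0.04, 0], [0, 0, 0.04, 0], [0, 0, 0.03, 0], [0, 0, 0.015, 0], [0, 0, 0, 0], [0, 0, 0, 0]],
  ],
)

```text
time_s: 31.5
tcp_pos: [0.6009, -0.2818, 0.0887]
orientation: [3.14, 0.001, 1.572]
contact_force: [0.5, 0.3, -1.0]
opening: 0.415
```

servo_tool(
  commands=[
    [[0, 0, 0.005, 0], [0, 0, 0.003, 0], [0, 0, 0.002, 0], [0, 0, 0, 0]],
  ],
)

```text
time_s: 31.9
tcp_pos: [0.5999, -0.282, 0.0774]
orientation: [3.141, 0.0, 1.571]
contact_force: [-0.2, -0.1, -1.4]
opening: 0.413
```

servo_tool(
  commands=[
    [[0, 0, 0.002, 0], [0, 0, 0.001, 0], [0, 0, 0.001, 0], [0, 0, 0, 0]],
  ],
)

```text
time_s: 32.3
tcp_pos: [0.6, -0.2822, 0.0742]
orientation: [3.141, 0.0, 1.571]
contact_force: [-1.7, -0.2, 4.8]
opening: 0.416
```

Standing on the tray floor (contact at TCP 0.074 as predicted). Release and rise.

servo_tool(
  commands=[
    [[0, 0, 0, 0], [0, 0, 0, 0], [0, 0, 0, 0], [0, 0, 0, 0]],
  ],
  grip=0.06,
)

```text
time_s: 32.7
tcp_pos: [0.6, -0.2819, 0.0732]
orientation: [3.142, -0.0, 1.571]
contact_force: [0.6, 0.1, 0.2]
opening: 0.702
```

servo_tool(
  commands=[
    [[0, 0, -0.01, 0], [0, 0, -0.03, 0], [0, 0, -0.04, 0], [0, 0, -0.04, 0], [0.02, 0, -0.01, 0], [0.035, 0.005, 0, 0], [0.04, 0.006, 0, 0], [0.04, 0.006, 0, 0]],
  ],
)

```text
time_s: 33.5
tcp_pos: [0.6168, -0.1454, 0.2037]
orientation: [3.141, -0.0, 1.57]
contact_force: [0.5, 0.1, -0.5]
opening: 0.704
```

servo_tool(
  commands=[
    [[0.04, 0.006, 0, 0], [0.04, 0.006, 0, 0], [0.04, 0.006, 0, 0], [0.04, 0.006, 0, 0], [0.04, 0.006, 0, 0], [0.04, 0.006, 0, 0], [0.03, 0.005, 0, 0], [0, 0, 0, 0]],
  ],
)

```text
time_s: 34.3
tcp_pos: [0.6577, 0.1277, 0.2031]
orientation: [-3.142, -0.001, 1.576]
contact_force: [-0.2, -0.5, 1.1]
opening: 0.704
```

```bash
python3 - <<'E'
from h import *
s=robot.sense(); p=s["tcp_pos"]; print(p.round(4),s["opening"],s["contact_force"],s["wrist_torque"])
a=cap("top","full13"); b=cap("scene","fulls13")
E
```

```text
[0.6577 0.1277 0.2031] 0.7037448690188889 [-0.23276267 -0.48780188  1.13037413] [-0.04899759  0.00477396 -0.00343471]
```

View pics/fulls13.png

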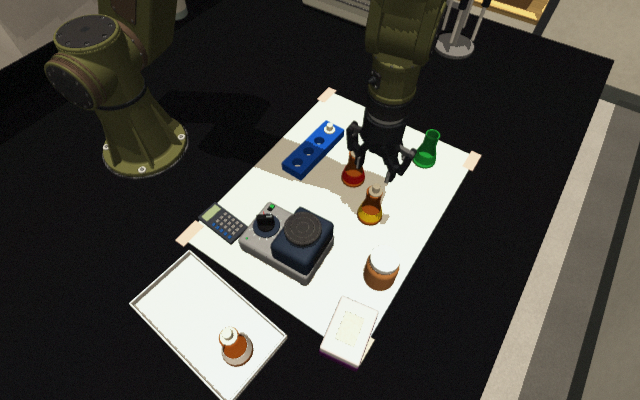

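View pics/full13.png

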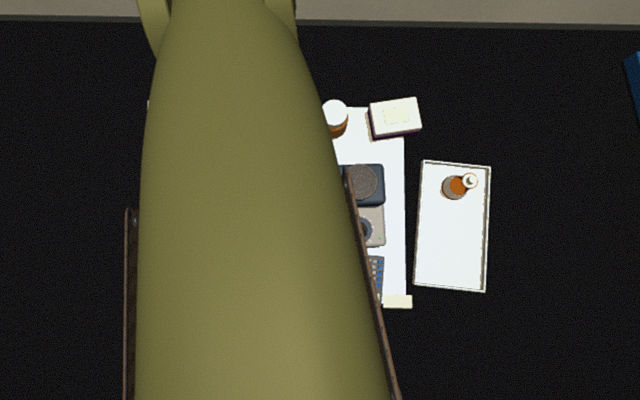

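servo_tool(
  commands=[
    [[0.02, 0.001, 0, 0], [0.011, 0, 0.02, 0], [0, 0, 0.03, 0], [0, 0, 0.03, 0], [0, 0, 0.03, 0], [0, 0, 0.015, 0], [0, 0, 0.008, 0], [0, 0, 0, 0]],
  ],
  grip=0.065,
)

```text
time_s: 35.2
tcp_pos: [0.6586, 0.1538, 0.0699]
orientation: [-3.141, 0.0, 1.57]
contact_force: [-0.7, -0.1, -1.5]
opening: 0.76
```

```bash
python3 - <<'E'
from h import *
s=robot.sense(); p=s["tcp_pos"]; print(p.round(4),s["opening"],s["contact_force"],s["wrist_torque"])
b=cap("scene"); crop(b,300,100,460,240,4.5,"gb14")
E
```

```text
[0.6586 0.1538 0.0699] 0.7601085142624365 [-0.69860052 -0.13264713 -1.51822605] [ 0.00303451 -0.01175244 -0.01975564]
```

View pics/gb14.png

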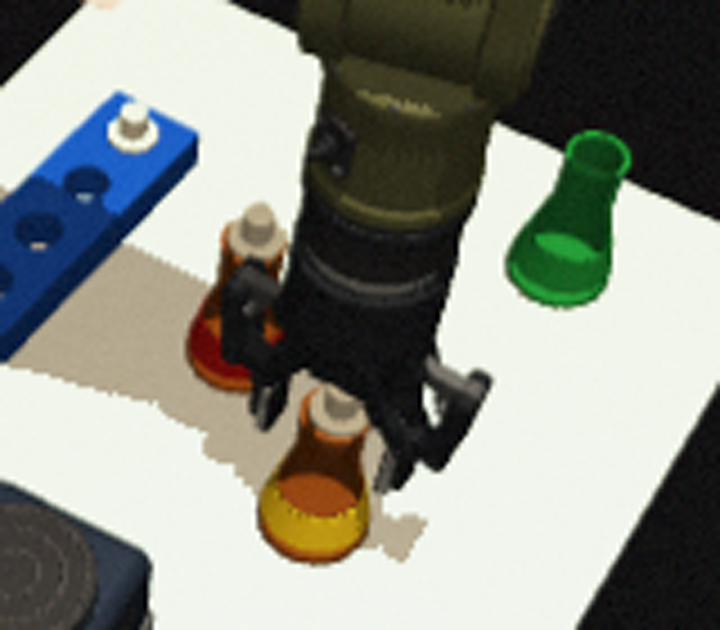

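servo_tool(
  commands=[
    [[0.005, 0, 0, 0], [0, 0, 0, 0]],
  ],
)

```text
time_s: 35.45
tcp_pos: [0.6601, 0.16, 0.072]
orientation: [3.139, -0.001, 1.571]
contact_force: [0.2, -0.5, -0.5]
opening: 0.762
```

servo_tool(
  commands=[
    [[0, 0, 0, 0], [0, 0, 0, 0], [0, 0, 0, 0], [0, 0, 0, 0], [0, 0, 0, 0]],
  ],
  grip=0.0,
)

```text
time_s: 35.95
tcp_pos: [0.6593, 0.1592, 0.0711]
orientation: [3.141, -0.0, 1.571]
contact_force: [-3.0, 0.1, 5.6]
opening: 0.41
```

servo_tool(
  commands=[
    [[0, 0, -0.005, 0], [0, 0, -0.01, 0], [0, 0, -0.03, 0], [0, 0, -0.04, 0], [0, 0, -0.04, 0], [0, 0, -0.04, 0], [0, 0, -0.015, 0], [0, 0, 0, 0]],
  ],
)

```text
time_s: 36.75
tcp_pos: [0.6606, 0.1594, 0.2543]
orientation: [3.136, -0.001, 1.571]
contact_force: [0.6, 0.6, -1.9]
opening: 0.409
```

servo_tool(
  commands=[
    [[-0.015, -0.006, 0, 0], [-0.03, -0.011, 0, 0], [-0.035, -0.013, 0, 0], [-0.035, -0.013, 0, 0], [-0.035, -0.013, 0, 0], [-0.026, -0.01, 0, 0], [-0.015, -0.004, 0, 0], [0, 0, 0, 0]],
  ],
)

```text
time_s: 37.55
tcp_pos: [0.5874, -0.034, 0.2491]
orientation: [-3.139, 0.0, 1.568]
contact_force: [0.3, -0.8, -2.2]
opening: 0.41
```

servo_tool(
  commands=[
    [[0, 0, 0, 0], [0, 0, 0.01, 0], [0, 0, 0.01, 0], [0, 0, 0.008, 0], [0, 0, 0, 0], [0, 0, 0, 0]],
  ],
)

```text
time_s: 38.15
tcp_pos: [0.5887, -0.0316, 0.2218]
orientation: [-3.141, -0.0, 1.571]
contact_force: [-0.3, 0.5, -1.5]
opening: 0.407
```

```bash
python3 - <<'E'
from h import *
s=robot.sense(); p=s["tcp_pos"]; print(p.round(4),s["opening"],s["contact_force"],s["wrist_torque"])
b=cap("scene"); crop(b,220,130,400,290,4.2,"gb15")
E
```

```text
[ 0.5887 -0.0316  0.2218] 0.4069152155787535 [-0.27979664  0.50994164 -1.47828819] [-0.00842299 -0.03868334 -0.0287741 ]
```

View pics/gb15.png

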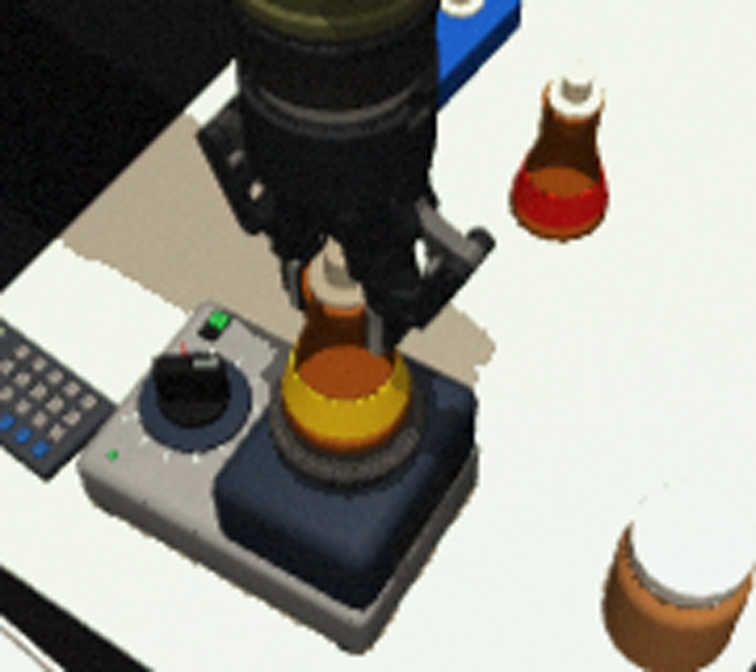

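servo_tool(
  commands=[
    [[0, 0.002, 0.005, 0], [0, 0, 0.004, 0], [0, 0, 0.002, 0], [0, 0, 0.002, 0], [0, 0, 0.002, 0], [0, 0, 0.002, 0], [0, 0, 0, 0]],
  ],
)

```text
time_s: 38.9
tcp_pos: [0.5909, -0.032, 0.2057]
orientation: [3.141, 0.0, 1.571]
contact_force: [-3.0, -0.9, 6.6]
opening: 0.406
```

servo_tool(
  commands=[
    [[0, 0, 0.002, 0], [0, 0, 0.002, 0], [0, 0, 0.001, 0], [0, 0, 0, 0]],
  ],
)

```text
time_s: 39.3
tcp_pos: [0.5909, -0.0319, 0.2013]
orientation: [3.141, 0.0, 1.571]
contact_force: [-4.1, -0.2, 9.4]
opening: 0.408
```

servo_tool(
  commands=[
    [[0, 0, 0.001, 0], [0, 0, 0.001, 0], [0, 0, 0, 0]],
  ],
)

```text
time_s: 39.6
tcp_pos: [0.5909, -0.0319, 0.2008]
orientation: [3.14, 0.0, 1.571]
contact_force: [-7.9, 0.6, 15.9]
opening: 0.41
```

servo_tool(
  commands=[
    [[0, 0, 0, 0], [0, 0, 0, 0], [0, 0, 0, 0], [0, 0, 0, 0], [0, 0, 0, 0], [0, 0, 0, 0], [0, 0, 0, 0], [0, 0, 0, 0]],
  ],
)

```text
time_s: 40.4
tcp_pos: [0.591, -0.0319, 0.2008]
orientation: [3.14, 0.0, 1.571]
contact_force: [-8.0, 0.4, 16.3]
opening: 0.408
```

servo_tool(
  commands=[
    [[0, 0, 0, 0], [0, 0, 0, 0], [0, 0, 0, 0], [0, 0, 0, 0], [0, 0, 0, 0], [0, 0, 0, 0], [0, 0, 0, 0], [0, 0, 0, 0]],
  ],
)

```text
time_s: 41.2
tcp_pos: [0.5909, -0.0319, 0.2008]
orientation: [3.14, 0.0, 1.571]
contact_force: [-6.1, 0.1, 17.6]
opening: 0.409
```

servo_tool(
  commands=[
    [[0, 0, 0, 0], [0, 0, 0, 0], [0, 0, 0, 0], [0, 0, 0, 0], [0, 0, 0, 0], [0, 0, 0, 0], [0, 0, 0, 0], [0, 0, 0, 0]],
  ],
)

```text
time_s: 42.0
tcp_pos: [0.591, -0.032, 0.2008]
orientation: [3.14, 0.0, 1.571]
contact_force: [-7.9, 0.4, 17.0]
opening: 0.408
```

```bash
python3 - <<'E'
from h import *
b=cap("scene"); crop(b,220,130,400,290,4.2,"gb16")
E
```

```text
(no output)
```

View pics/gb16.png

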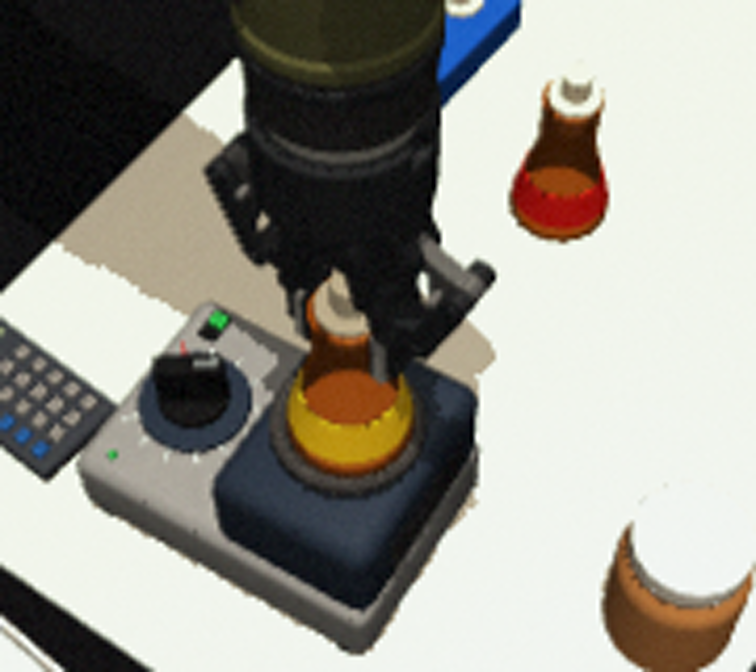

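servo_tool(
  commands=[
    [[0, 0, -0.005, 0], [0, 0, -0.01, 0], [0, 0, -0.02, 0], [0, 0, -0.02, 0], [-0.015, -0.005, -0.01, 0], [-0.03, -0.01, 0, 0], [-0.035, -0.012, 0, 0], [-0.035, -0.012, 0, 0]],
  ],
)

```text
time_s: 42.85
tcp_pos: [0.5511, -0.1486, 0.2629]
orientation: [-3.141, 0.0, 1.571]
contact_force: [0.1, -0.0, -1.5]
opening: 0.41
```

servo_tool(
  commands=[
    [[-0.035, -0.012, 0, 0], [-0.035, -0.012, 0, 0], [-0.03, -0.011, 0, 0], [-0.02, -0.007, 0, 0], [-0.01, -0.004, 0, 0], [0, 0, 0.02, 0], [0, 0, 0.03, 0], [0, 0, 0.03, 0]],
  ],
)

```text
time_s: 43.65
tcp_pos: [0.506, -0.2771, 0.1825]
orientation: [3.141, 0.0, 1.571]
contact_force: [0.1, 0.4, -1.9]
opening: 0.409
```

servo_tool(
  commands=[
    [[0, 0, 0.03, 0], [0, 0, 0.03, 0], [0, 0, 0.02, 0], [0, 0, 0.01, 0], [0, 0, 0, 0], [0, 0, 0, 0]],
  ],
)

```text
time_s: 44.25
tcp_pos: [0.5064, -0.2771, 0.0941]
orientation: [3.141, 0.0, 1.571]
contact_force: [0.0, -0.6, -1.0]
opening: 0.406
```

Target contact is TCP ≈ 0.075.

servo_tool(
  commands=[
    [[0, 0, 0.007, 0], [0, 0, 0.006, 0], [0, 0, 0.003, 0], [0, 0, 0.002, 0], [0, 0, 0, 0]],
  ],
)

```text
time_s: 44.75
tcp_pos: [0.5059, -0.277, 0.0753]
orientation: [-3.142, 0.0, 1.571]
contact_force: [0.3, 0.4, -1.1]
opening: 0.409
```

servo_tool(
  commands=[
    [[0, 0, 0.001, 0], [0, 0, 0.001, 0], [0, 0, 0, 0]],
  ],
)

```text
time_s: 45.05
tcp_pos: [0.5061, -0.2773, 0.075]
orientation: [3.141, 0.001, 1.571]
contact_force: [-4.3, 2.1, 11.5]
opening: 0.41
```

servo_tool(
  commands=[
    [[0, 0, -0.0005, 0], [0, 0, 0, 0], [0, 0, 0, 0], [0, 0, 0, 0]],
  ],
  grip=0.055,
)

```text
time_s: 45.45
tcp_pos: [0.5059, -0.2769, 0.0736]
orientation: [-3.142, -0.0, 1.571]
contact_force: [0.8, -0.3, -0.3]
opening: 0.644
```

servo_tool(
  commands=[
    [[0, 0, -0.01, 0], [0, 0, -0.03, 0], [0, 0, -0.04, 0], [0, 0, -0.04, 0], [0.02, 0.003, -0.01, 0], [0.03, 0.005, 0, 0], [0.04, 0.004, 0, 0], [0.04, 0.004, 0, 0]],
  ],
)

```text
time_s: 46.25
tcp_pos: [0.5221, -0.146, 0.2048]
orientation: [3.14, 0.0, 1.57]
contact_force: [0.5, -0.2, -0.4]
opening: 0.644
```

servo_tool(
  commands=[
    [[0.04, 0.004, 0, 0], [0.04, 0.004, 0, 0], [0.04, 0.004, 0, 0], [0.04, 0.004, 0, 0], [0.04, 0.004, 0, 0], [0.04, 0.004, 0, 0], [0.04, 0.004, 0, 0], [0.03, 0.004, 0, 0]],
  ],
  grip=0.065,
)

```text
time_s: 47.05
tcp_pos: [0.5539, 0.1655, 0.2046]
orientation: [3.141, -0.001, 1.572]
contact_force: [0.6, 0.4, 0.2]
opening: 0.758
```

```bash
python3 - <<'E'
from h import *
s=robot.sense(); p=s["tcp_pos"]; print(p.round(4),s["opening"],s["contact_force"],s["wrist_torque"])
a=cap("top","full17"); b=cap("scene","fulls17")
E
```

```text
[0.5539 0.1655 0.2046] 0.7575460760361573 [0.55643322 0.4252177  0.20850369] [-0.00076589 -0.04809391 -0.01327713]
```

View pics/fulls17.png

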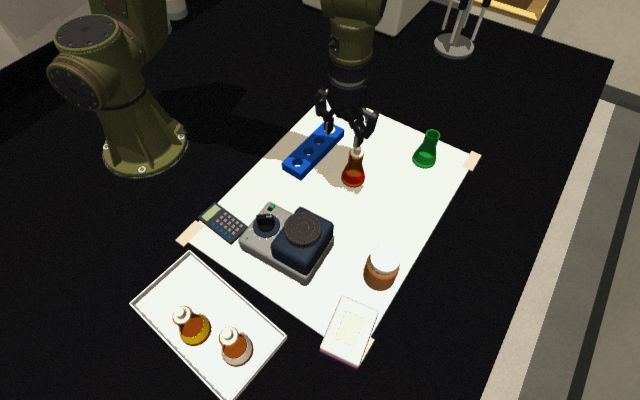

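View pics/full17.png

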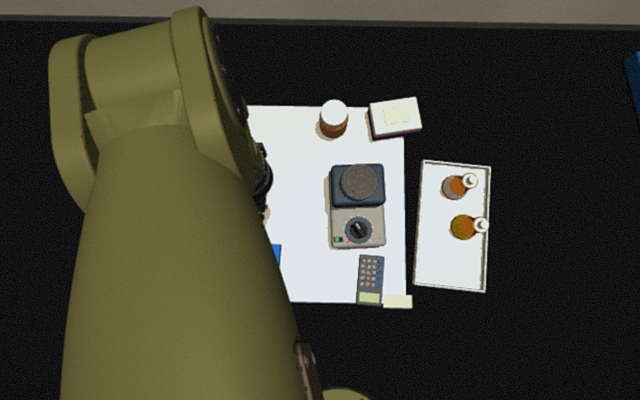

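servo_tool(
  commands=[
    [[0.035, 0.004, 0, 0], [0.025, 0.004, 0, 0], [0.008, 0, 0, 0], [0, 0, 0, 0], [0, 0, 0, 0]],
  ],
)

```text
time_s: 47.65
tcp_pos: [0.5617, 0.23, 0.2039]
orientation: [-3.141, 0.001, 1.57]
contact_force: [0.1, 0.8, -0.2]
opening: 0.762
```

```bash
python3 - <<'E'
from h import *
s=robot.sense(); p=s["tcp_pos"]; print(p.round(4),s["opening"],s["contact_force"],s["wrist_torque"])
b=cap("scene"); crop(b,300,90,420,210,5,"gb18")
E
```

```text
[0.5617 0.23   0.2039] 0.762230243978004 [ 0.09571397  0.82560391 -0.23535737] [0.01402451 0.00630252 0.0120628 ]
```

View pics/gb18.png

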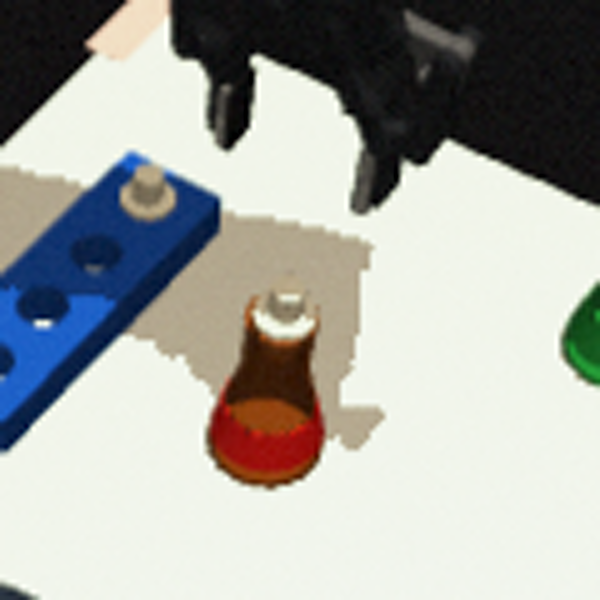

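servo_tool(
  commands=[
    [[0.0065, 0, 0.01, 0], [0, 0, 0.04, 0], [0, 0, 0.04, 0], [0, 0, 0.025, 0], [0, 0, 0.012, 0], [0, 0, 0.006, 0], [0, 0, 0, 0], [0, 0, 0, 0]],
  ],
)

```text
time_s: 48.5
tcp_pos: [0.563, 0.2379, 0.0722]
orientation: [3.14, -0.001, 1.571]
contact_force: [1.0, 1.2, -0.2]
opening: 0.762
```

servo_tool(
  commands=[
    [[0, 0, 0, 0], [0, 0, 0, 0], [0, 0, 0, 0], [0, 0, 0, 0], [0, 0, 0, 0]],
  ],
  grip=0.0,
)

```text
time_s: 49.0
tcp_pos: [0.5625, 0.238, 0.0722]
orientation: [3.14, -0.001, 1.571]
contact_force: [-1.2, -0.4, 5.8]
opening: 0.412
```

servo_tool(
  commands=[
    [[0, 0, -0.005, 0], [0, 0, -0.01, 0], [0, 0, -0.03, 0], [0, 0, -0.04, 0], [0, 0, -0.04, 0], [0, 0, -0.04, 0], [0, 0, -0.015, 0], [0, 0, 0, 0]],
  ],
)

```text
time_s: 49.8
tcp_pos: [0.5636, 0.2383, 0.2548]
orientation: [3.136, -0.002, 1.571]
contact_force: [0.8, -0.6, -2.5]
opening: 0.412
```

servo_tool(
  commands=[
    [[-0.015, 0.001, 0, 0], [-0.03, 0.003, 0, 0], [-0.04, 0.004, 0, 0], [-0.04, 0.004, 0, 0], [-0.04, 0.004, 0, 0], [-0.04, 0.004, 0, 0], [-0.035, 0.004, 0, 0], [-0.02, 0.002, 0, 0]],
  ],
)

```text
time_s: 50.6
tcp_pos: [0.5864, -0.026, 0.2487]
orientation: [-3.138, 0.001, 1.568]
contact_force: [0.1, 1.0, -1.7]
opening: 0.412
```

servo_tool(
  commands=[
    [[-0.009, 0.001, 0, 0], [0, 0, 0, 0], [0, 0, 0.01, 0], [0, 0, 0.01, 0], [0, 0, 0.008, 0], [0, 0, 0, 0], [0, 0, 0, 0]],
  ],
)

```text
time_s: 51.3
tcp_pos: [0.5886, -0.0309, 0.2224]
orientation: [-3.141, -0.0, 1.572]
contact_force: [0.2, 0.1, -2.3]
opening: 0.414
```

```bash
python3 - <<'E'
from h import *
s=robot.sense(); p=s["tcp_pos"]; print(p.round(4),s["opening"],s["contact_force"],s["wrist_torque"])
b=cap("scene"); crop(b,220,130,400,290,4.2,"gb19")
E
```

```text
[ 0.5886 -0.0309  0.2224] 0.4142311792158276 [ 0.23135876  0.07127943 -2.29691804] [-0.02626861 -0.06345175  0.00096097]
```

View pics/gb19.png

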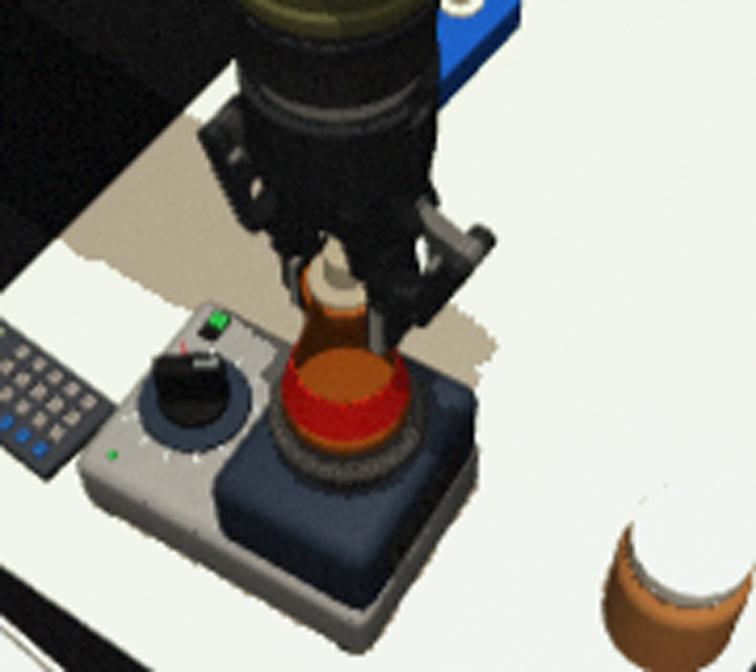

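Contact expected at TCP ≈ 0.212, stop at ≈ 0.202.

servo_tool(
  commands=[
    [[0, 0.002, 0.005, 0], [0, 0, 0.004, 0], [0, 0, 0.002, 0], [0, 0, 0.002, 0], [0, 0, 0.002, 0], [0, 0, 0.002, 0], [0, 0, 0, 0]],
  ],
)

```text
time_s: 52.05
tcp_pos: [0.591, -0.0315, 0.2063]
orientation: [3.141, 0.0, 1.571]
contact_force: [-3.2, -0.1, 6.4]
opening: 0.415
```

servo_tool(
  commands=[
    [[0, 0, 0.002, 0], [0, 0, 0.002, 0], [0, 0, 0.001, 0], [0, 0, 0, 0]],
  ],
)

```text
time_s: 52.45
tcp_pos: [0.5911, -0.0315, 0.2021]
orientation: [3.14, 0.0, 1.571]
contact_force: [-3.8, 0.3, 9.3]
opening: 0.414
```

servo_tool(
  commands=[
    [[0, 0, 0.001, 0], [0, 0, 0.001, 0], [0, 0, 0, 0]],
  ],
)

```text
time_s: 52.75
tcp_pos: [0.5912, -0.0315, 0.2019]
orientation: [3.139, 0.0, 1.571]
contact_force: [-7.4, 0.6, 20.7]
opening: 0.416
```

servo_tool(
  commands=[
    [[0, 0, 0, 0], [0, 0, 0, 0], [0, 0, 0, 0], [0, 0, 0, 0], [0, 0, 0, 0], [0, 0, 0, 0], [0, 0, 0, 0], [0, 0, 0, 0]],
  ],
)

```text
time_s: 53.55
tcp_pos: [0.5911, -0.0315, 0.2019]
orientation: [3.139, 0.0, 1.571]
contact_force: [-8.1, 1.6, 20.9]
opening: 0.416
```

servo_tool(
  commands=[
    [[0, 0, 0, 0], [0, 0, 0, 0], [0, 0, 0, 0], [0, 0, 0, 0], [0, 0, 0, 0], [0, 0, 0, 0], [0, 0, 0, 0], [0, 0, 0, 0]],
  ],
)

```text
time_s: 54.35
tcp_pos: [0.5912, -0.0315, 0.2019]
orientation: [3.139, 0.0, 1.571]
contact_force: [-8.3, 0.4, 21.5]
opening: 0.413
```

servo_tool(
  commands=[
    [[0, 0, 0, 0], [0, 0, 0, 0], [0, 0, 0, 0], [0, 0, 0, 0], [0, 0, 0, 0], [0, 0, 0, 0], [0, 0, 0, 0], [0, 0, 0, 0]],
  ],
)

```text
time_s: 55.15
tcp_pos: [0.5911, -0.0315, 0.2019]
orientation: [3.139, 0.0, 1.571]
contact_force: [-7.6, 0.5, 19.8]
opening: 0.411
```

```bash
python3 - <<'E'
from h import *
b=cap("scene"); crop(b,220,130,400,290,4.2,"gb20")
E
```

```text
(no output)
```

View pics/gb20.png

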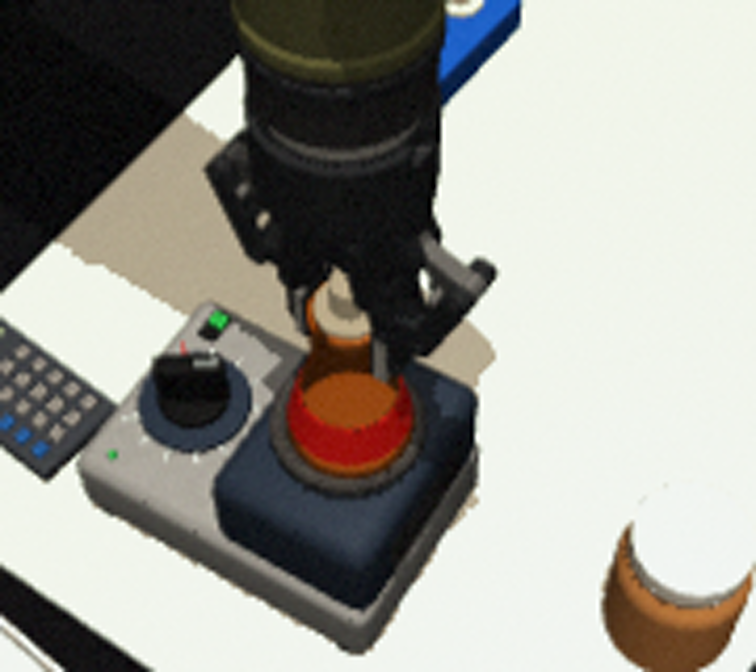

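servo_tool(
  commands=[
    [[0, 0, -0.005, 0], [0, 0, -0.01, 0], [0, 0, -0.02, 0], [0, 0, -0.02, 0], [-0.015, -0.011, -0.01, 0], [-0.03, -0.023, 0, 0], [-0.03, -0.023, 0, 0], [-0.03, -0.023, 0, 0]],
  ],
)

```text
time_s: 56.0
tcp_pos: [0.5092, -0.1378, 0.2632]
orientation: [-3.14, 0.0, 1.571]
contact_force: [0.6, -0.2, -1.5]
opening: 0.416
```

servo_tool(
  commands=[
    [[-0.03, -0.023, 0, 0], [-0.03, -0.023, 0, 0], [-0.03, -0.023, 0, 0], [-0.025, -0.019, 0, 0], [-0.016, -0.012, 0, 0], [0, 0, 0.02, 0], [0, 0, 0.03, 0], [0, 0, 0.03, 0]],
  ],
)

```text
time_s: 56.8
tcp_pos: [0.41, -0.2681, 0.1829]
orientation: [3.141, 0.001, 1.569]
contact_force: [0.3, 0.3, -2.4]
opening: 0.412
```

servo_tool(
  commands=[
    [[0, 0, 0.03, 0], [0, 0, 0.03, 0], [0, 0, 0.02, 0], [0, 0, 0.01, 0], [0, 0, 0, 0], [0, 0, 0, 0]],
  ],
)

```text
time_s: 57.4
tcp_pos: [0.4111, -0.2678, 0.0944]
orientation: [3.141, 0.0, 1.571]
contact_force: [1.2, -0.5, -2.6]
opening: 0.415
```

Contact expected at 0.076.

servo_tool(
  commands=[
    [[0, 0, 0.007, 0], [0, 0, 0.006, 0], [0, 0, 0.003, 0], [0, 0, 0.002, 0], [0, 0, 0, 0]],
  ],
)

```text
time_s: 57.9
tcp_pos: [0.4108, -0.2675, 0.0763]
orientation: [-3.141, 0.0, 1.571]
contact_force: [-2.2, -0.2, 4.1]
opening: 0.413
```

servo_tool(
  commands=[
    [[0, 0, 0, 0], [0, 0, 0, 0], [0, 0, 0, 0], [0, 0, 0, 0]],
  ],
  grip=0.055,
)

```text
time_s: 58.3
tcp_pos: [0.411, -0.2675, 0.0758]
orientation: [3.141, 0.0, 1.571]
contact_force: [-0.7, -0.2, -0.7]
opening: 0.645
```

servo_tool(
  commands=[
    [[0, 0, -0.01, 0], [0, 0, -0.03, 0], [0, 0, -0.04, 0], [0, 0, -0.03, 0], [0, 0, 0, 0]],
  ],
)

```text
time_s: 58.8
tcp_pos: [0.4136, -0.2692, 0.191]
orientation: [3.135, 0.004, 1.571]
contact_force: [0.5, 0.3, 0.5]
opening: 0.645
```

```bash
python3 - <<'E'
from h import *
s=robot.sense(); p=s["tcp_pos"]; print(p.round(4),s["opening"],s["contact_force"],s["wrist_torque"],s["qpos"].round(2))
a=cap("top","full21"); b=cap("scene","fulls21")
crop(a,325,195,395,255,10,"d_a"); crop(b,235,195,295,250,10,"d_b")
E
```

```text
[ 0.4136 -0.2692  0.191 ] 0.6448407780185017 [0.54364989 0.33965899 0.54054591] [-0.00409954 -0.04732486  0.03082618] [-0.58  0.13 -0.37  1.06 -0.    0.99]
```

View pics/full21.png

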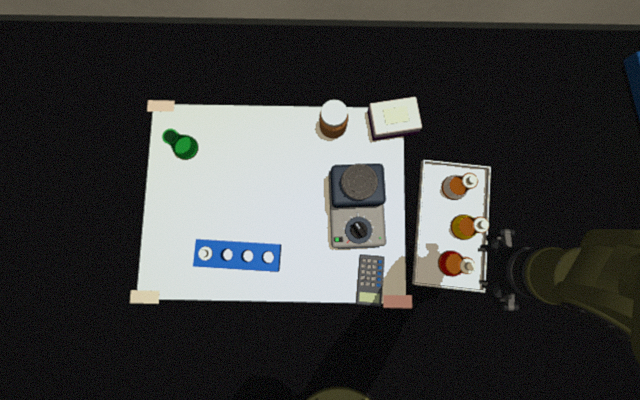

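View pics/d_a.png

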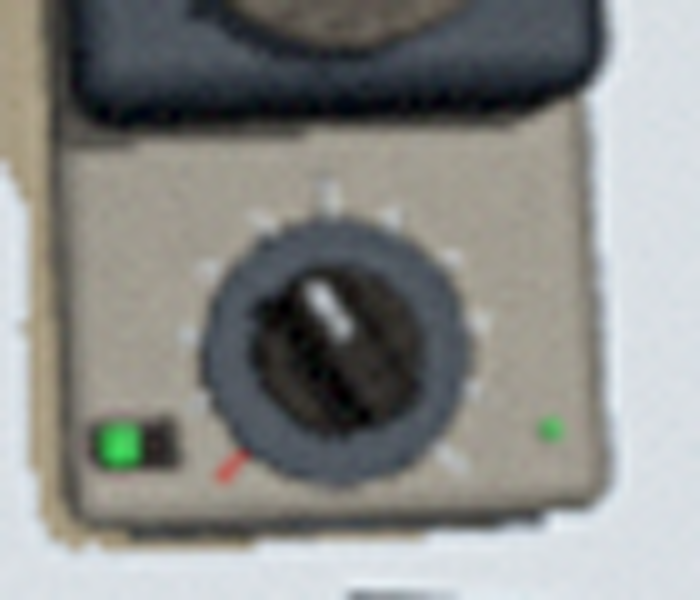

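View pics/d_b.png

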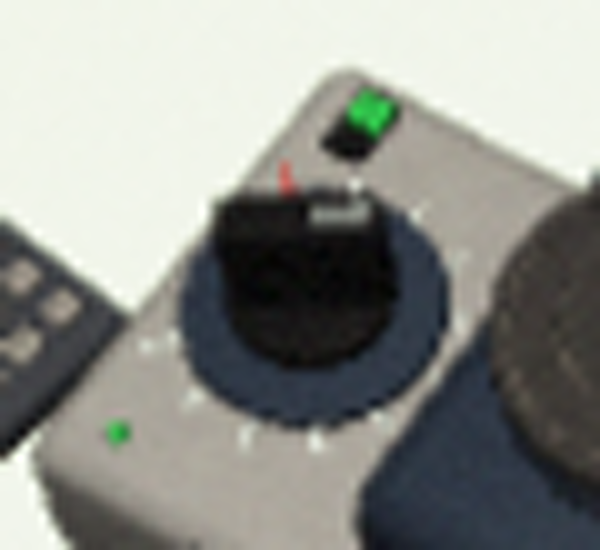

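```bash
python3 - <<'E'
from h import *
a=cap("top"); b=cap("scene")
A=lambda x,y:((x+.5)/10-.5+325,(y+.5)/10-.5+195)
B=lambda x,y:((x+.5)/10-.5+235,(y+.5)/10-.5+195)
for c,p,q in((a,A(346,333),A(314,286)),(b,B(310,217),B(372,208)),(b,B(215,205),B(385,192))):
    P,Q=onz(c,*p,.099),onz(c,*q,.099); d=Q-P; print(P.round(4),Q.round(4),np.degrees(np.arctan2(d[1],d[0])),np.linalg.norm(d))
# red mark z=.055, dial centre (plate) 
R1=onz(a,*A(233,467),.056);R2=onz(b,*B(288,180),.056);print("red",R1,R2)
C1=onz(a,*A(336,350),.062);C2=onz(b,*B(315,312),.062);print("plate",C1,C2)
E
```

```text
[ 0.486  -0.0375  0.099 ] [ 0.4964 -0.0302  0.099 ] 34.82471574000219 0.012696260808022808
[ 0.4881 -0.0362  0.099 ] [ 0.4981 -0.0264  0.099 ] 44.17137293162683 0.014042386518277031
[ 0.4684 -0.0458  0.099 ] [ 0.498  -0.0213  0.099 ] 39.5574145487567 0.03837271260612767
red [ 0.45619602 -0.0152848   0.056     ] [ 0.45699113 -0.01236652  0.056     ]
plate [ 0.48380781 -0.03882605  0.062     ] [ 0.48781643 -0.0400014   0.062     ]
```

servo_tool(
  commands=[
    [[0.02, 0.006, 0, 0], [0.035, 0.011, 0, 0], [0.035, 0.011, 0, 0], [0.035, 0.011, 0, 0], [0.035, 0.011, 0, 0], [0.035, 0.011, 0, 0], [0.023, 0.008, 0, 0], [0.012, 0.004, 0, 0]],
  ],
  grip=0.045,
)

```text
time_s: 59.8
tcp_pos: [0.4834, -0.0356, 0.1845]
orientation: [-3.139, -0.0, 1.573]
contact_force: [0.2, -0.3, -0.0]
opening: 0.527
```

servo_tool(
  commands=[
    [[0, 0, 0, 0.13], [0, 0, 0, 0.13], [0, 0, 0, 0.13], [0, 0, 0, 0.13], [0, 0, 0, 0.13], [0, 0, 0, 0.13], [0, 0, 0, 0.128], [0, 0, 0, 0]],
  ],
)

```text
time_s: 60.6
tcp_pos: [0.4831, -0.038, 0.1849]
orientation: [-3.141, 0.002, 0.662]
contact_force: [-0.2, -0.1, -0.0]
opening: 0.53
```

servo_tool(
  commands=[
    [[0, 0, 0.03, 0], [0, 0, 0.02, 0], [0, 0, 0, 0], [0, 0, 0, 0]],
  ],
)

```text
time_s: 61.0
tcp_pos: [0.4834, -0.0377, 0.1356]
orientation: [-3.141, 0.001, 0.664]
contact_force: [0.8, -0.2, -0.1]
opening: 0.524
```

```bash
python3 - <<'E'
from h import *
s=robot.sense(); p=s["tcp_pos"]; print(p.round(4),s["orientation"],s["contact_force"],s["qpos"].round(2))
a=cap("top"); b=cap("scene")
crop(a,310,170,430,270,5,"d_a2"); crop(b,215,160,315,260,6,"d_b2")
E
```

```text
[ 0.4834 -0.0377  0.1356] [-3.14066764e+00  1.16428231e-03  6.64102335e-01] [ 0.82535206 -0.19687633 -0.05586563] [-0.08  0.16 -0.47  0.94 -0.    2.4 ]
```

View pics/d_a2.png

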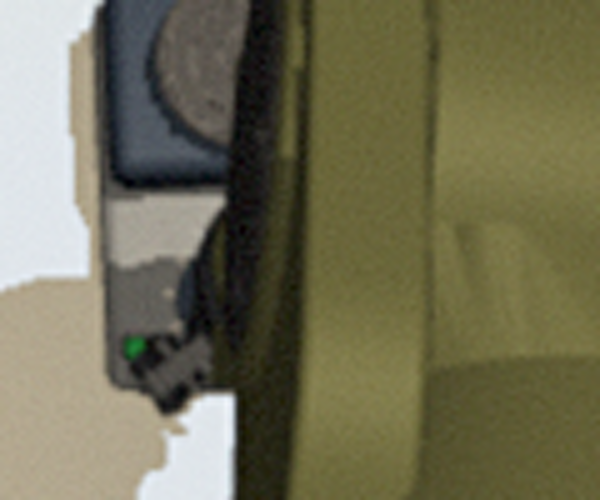

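View pics/d_b2.png

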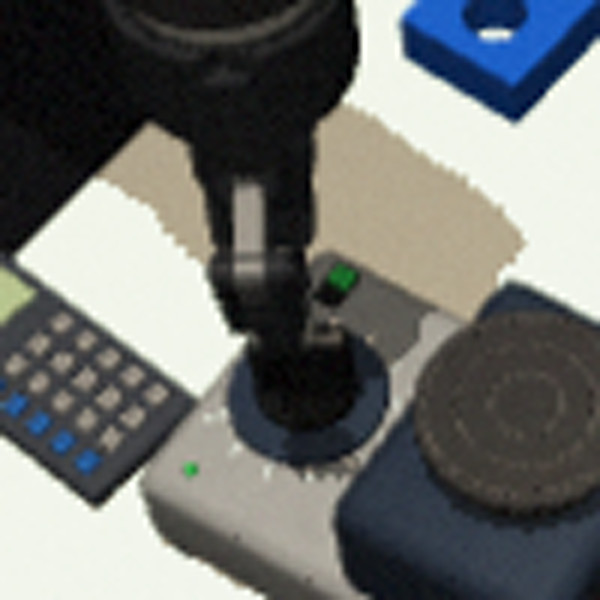

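servo_tool(
  commands=[
    [[0.002, 0.003, 0.02, 0], [0, 0, 0.02, 0], [0, 0, 0.012, 0], [0, 0, 0.007, 0], [0, 0, 0, 0], [0, 0, 0, 0]],
  ],
)

```text
time_s: 61.7
tcp_pos: [0.4878, -0.0386, 0.0775]
orientation: [3.141, -0.001, 0.663]
contact_force: [0.4, -0.6, 0.4]
opening: 0.526
```

servo_tool(
  commands=[
    [[0, 0, 0, 0], [0, 0, 0, 0], [0, 0, 0, 0], [0, 0, 0, 0], [0, 0, 0, 0]],
  ],
  grip=0.0,
  grip_force=20,
)

```text
time_s: 62.2
tcp_pos: [0.4865, -0.0371, 0.0774]
orientation: [-3.138, -0.001, 0.663]
contact_force: [-4.8, 5.0, 5.8]
opening: 0.162
```

```bash
python3 - <<'E'
from h import *
s=robot.sense(); print(s["tcp_pos"].round(4),s["orientation"],s["contact_force"],s["wrist_torque"],s["opening"])
b=cap("scene"); crop(b,215,160,315,260,6,"d_b3")
E
```

```text
[ 0.4865 -0.0371  0.0774] [-3.13836227e+00 -1.30516532e-03  6.63462730e-01] [-4.82103413  4.99774405  5.83388077] [ 1.11634344  0.93025924 -0.03914537] 0.16213810349159746
```

View pics/d_b3.png

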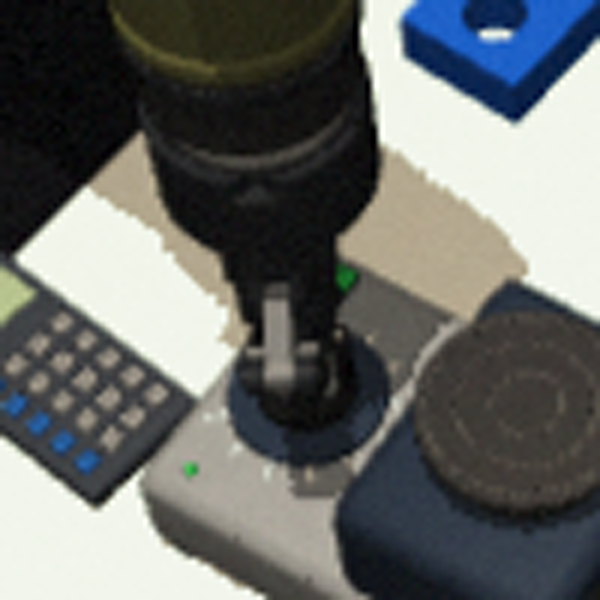

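servo_tool(
  commands=[
    [[0, -0.002, 0, 0], [0, 0, 0, 0]],
  ],
)

```text
time_s: 62.45
tcp_pos: [0.4865, -0.0369, 0.0775]
orientation: [3.141, -0.001, 0.663]
contact_force: [-1.5, 0.6, 5.9]
opening: 0.157
```

servo_tool(
  commands=[
    [[0, 0, 0, -0.08], [0, 0, 0, -0.1], [0, 0, 0, -0.1], [0, 0, 0, -0.1], [0, 0, 0, 0]],
  ],
)

```text
time_s: 62.95
tcp_pos: [0.4859, -0.0364, 0.0774]
orientation: [-3.141, -0.001, 1.045]
contact_force: [-4.5, 2.4, 9.2]
opening: 0.162
```

```bash
python3 - <<'E'
from h import *
s=robot.sense(); print(s["tcp_pos"].round(4),s["orientation"],s["contact_force"],s["wrist_torque"],s["opening"])
E
```

```text
[ 0.4859 -0.0364  0.0774] [-3.14071627e+00 -1.16873037e-03  1.04529829e+00] [-4.46112134  2.3697137   9.17917985] [0.59190747 0.79451464 0.00203215] 0.16218072582275259
```

servo_tool(
  commands=[
    [[0, 0, -0.001, -0.1], [0, 0, 0, -0.1], [0, 0, 0, -0.1], [0, 0, 0, -0.1], [0, 0, 0, -0.1], [0, 0, 0, -0.1], [0, 0, 0, -0.1], [0, 0, 0, 0]],
  ],
)

```text
time_s: 63.75
tcp_pos: [0.4843, -0.0361, 0.0775]
orientation: [-3.139, -0.003, 1.745]
contact_force: [-4.8, 2.7, 3.7]
opening: 0.16
```

```bash
python3 - <<'E'
from h import *
s=robot.sense(); print(s["tcp_pos"].round(4),s["orientation"],s["contact_force"],s["wrist_torque"],s["opening"])
b=cap("scene"); crop(b,215,160,315,260,6,"d_b4")
E
```

```text
[ 0.4843 -0.0361  0.0775] [-3.13900347e+00 -2.57660295e-03  1.74535920e+00] [-4.80079878  2.69689007  3.67931007] [ 0.66015693  0.9746371  -0.01390824] 0.15968007760126474
```

View pics/d_b4.png

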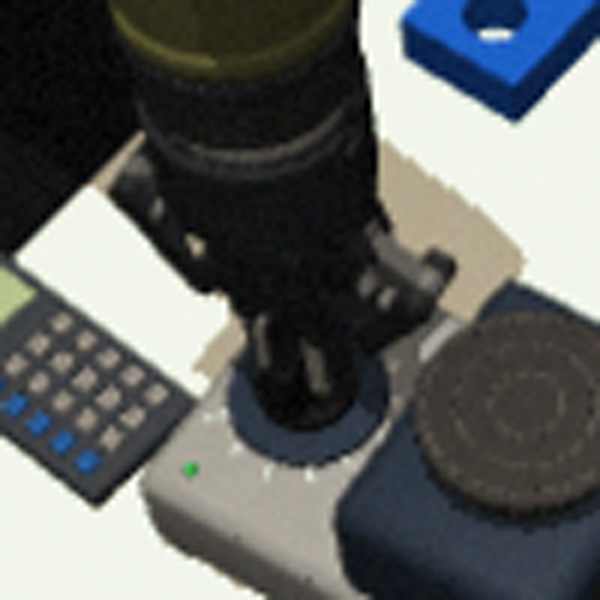

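servo_tool(
  commands=[
    [[0, 0, 0, -0.1], [0, 0, 0, -0.1], [0, 0, 0, -0.1], [0, 0, 0, -0.1], [0, 0, 0, -0.1], [0, 0, 0, 0]],
  ],
)

```text
time_s: 64.4
tcp_pos: [0.4833, -0.0365, 0.0774]
orientation: [-3.139, -0.004, 2.245]
contact_force: [-7.9, 0.7, 8.9]
opening: 0.161
```

```bash
python3 - <<'E'
from h import *
s=robot.sense(); print(s["tcp_pos"].round(4),s["orientation"],s["contact_force"],s["wrist_torque"],s["opening"],s["joint_efforts"].round(2))
E
```

```text
[ 0.4833 -0.0365  0.0774] [-3.13854902 -0.00380787  2.24507628] [-7.92839557  0.74295896  8.8804691 ] [0.50524571 1.64154705 0.00884641] 0.1614574344408039 [ -0.57 -40.97  31.48  -3.59  -0.43  -0.55]
```

servo_tool(
  commands=[
    [[0, 0, 0, -0.05], [0, 0, 0, -0.05], [0, 0, 0, 0]],
  ],
)

```text
time_s: 64.7
tcp_pos: [0.4832, -0.0367, 0.0774]
orientation: [-3.139, -0.004, 2.344]
contact_force: [-8.3, 0.2, 8.0]
opening: 0.156
```

```bash
python3 - <<'E'
from h import *
s=robot.sense(); print(s["tcp_pos"].round(4),s["orientation"],s["contact_force"],s["wrist_torque"],s["opening"],s["joint_efforts"].round(2))
E
```

```text
[ 0.4832 -0.0367  0.0774] [-3.13853643 -0.00401234  2.34392723] [-8.27154437  0.16966385  8.01272141] [3.63632511e-01 1.81527293e+00 9.28291288e-04] 0.1559382015129184 [ -0.33 -40.8   31.61  -3.81  -0.27  -0.25]
```

servo_tool(
  commands=[
    [[0, 0, 0, -0.05], [0, 0, 0, 0]],
  ],
)

```text
time_s: 64.9
tcp_pos: [0.4831, -0.0367, 0.0775]
orientation: [-3.139, -0.004, 2.394]
contact_force: [-8.7, 0.6, 8.8]
opening: 0.158
```

```bash
python3 - <<'E'
from h import *
s=robot.sense(); print(s["tcp_pos"].round(4),s["orientation"],s["contact_force"],s["wrist_torque"],s["opening"],s["joint_efforts"].round(2))
E
```

```text
[ 0.4831 -0.0367  0.0775] [-3.13855731 -0.0041411   2.39381905] [-8.66715388  0.6370573   8.81293374] [0.29607587 1.81014542 0.01697539] 0.1579265259607472 [ -0.2  -40.72  31.67  -3.91  -0.18  -0.24]
```

servo_tool(
  commands=[
    [[0.0015, -0.0015, 0, -0.03], [0, 0, 0, -0.03], [0, 0, 0, 0]],
  ],
)

```text
time_s: 65.2
tcp_pos: [0.4831, -0.037, 0.0776]
orientation: [-3.141, -0.001, 2.452]
contact_force: [-3.2, 1.6, 1.6]
opening: 0.156
```

```bash
cat > st.py <<'E'
from h import *
s=robot.sense(); print(s["tcp_pos"].round(4),s["orientation"],s["contact_force"].round(2),s["wrist_torque"].round(3),s["opening"],s["joint_efforts"].round(2))
E
python3 st.py
```

```text
[ 0.4831 -0.037   0.0776] [-3.14095409e+00 -1.46794226e-03  2.45241109e+00] [-3.18  1.56  1.58] [ 0.371  0.805 -0.642] 0.15571414399102518 [ 4.000e-02 -4.299e+01  3.064e+01 -1.660e+00 -4.300e-01 -8.100e-01]
```

servo_tool(
  commands=[
    [[0, 0, 0, -0.03], [0, 0, 0, 0]],
  ],
)

```text
time_s: 65.4
tcp_pos: [0.4832, -0.037, 0.0776]
orientation: [-3.141, -0.001, 2.482]
contact_force: [-5.8, 1.5, 3.3]
opening: 0.16
```

```bash
python3 st.py
```

```text
[ 0.4832 -0.037   0.0776] [-3.14099865e+00 -1.44880787e-03  2.48233526e+00] [-5.78  1.47  3.3 ] [ 0.426  1.062 -1.178] 0.16026955306210192 [  0.44 -42.61  31.26  -2.3   -0.53  -1.37]
```

servo_tool(
  commands=[
    [[0, 0, 0, -0.03], [0, 0, 0, 0]],
  ],
)

```text
time_s: 65.6
tcp_pos: [0.4832, -0.037, 0.0776]
orientation: [-3.141, -0.002, 2.511]
contact_force: [-4.8, 1.7, 2.4]
opening: 0.161
```

```bash
python3 st.py
```

```text
[ 0.4832 -0.037   0.0776] [-3.14111916e+00 -1.56156658e-03  2.51106457e+00] [-4.81  1.7   2.4 ] [ 0.489  1.067 -1.713] 0.16130960125085855 [  0.89 -42.43  31.2   -2.37  -0.6   -1.89]
```

servo_tool(
  commands=[
    [[0, 0, 0, 0.05], [0, 0, 0, 0]],
  ],
)

```text
time_s: 65.8
tcp_pos: [0.4832, -0.037, 0.0776]
orientation: [-3.141, -0.001, 2.462]
contact_force: [-4.6, 1.6, 3.1]
opening: 0.157
```

servo_tool(
  commands=[
    [[0, 0, 0, 0], [0, 0, 0, 0], [0, 0, 0, 0], [0, 0, 0, 0]],
  ],
  grip=0.04,
)

```text
time_s: 66.2
tcp_pos: [0.4846, -0.0372, 0.078]
orientation: [3.141, 0.001, 2.463]
contact_force: [0.6, 0.3, -0.5]
opening: 0.469
```

servo_tool(
  commands=[
    [[0, 0, -0.02, 0], [0, 0, -0.04, 0], [0, 0, -0.04, 0], [0, 0, -0.04, 0], [0.03, 0, 0, 0], [0.03, 0.01, 0, 0], [0.03, 0.01, 0, 0], [0.03, 0.01, 0, 0]],
  ],
)

```text
time_s: 67.0
tcp_pos: [0.409, 0.0624, 0.2181]
orientation: [3.141, 0.001, 2.462]
contact_force: [0.1, 0.6, -0.7]
opening: 0.464
```

```bash
python3 - <<'E'
from h import *
s=robot.sense(); print(s["tcp_pos"].round(4),s["orientation"],s["contact_force"],s["qpos"].round(2))
a=cap("top","full22"); b=cap("scene","fulls22")
crop(b,235,195,295,250,10,"d_b5"); crop(a,325,195,395,255,10,"d_a5")
E
```

```text
[0.409  0.0624 0.2181] [3.14074440e+00 8.23152619e-04 2.46229076e+00] [ 0.14946637  0.60086947 -0.74114605] [ 0.15 -0.03 -0.48  1.12 -0.    0.83]
```

View pics/d_b5.png

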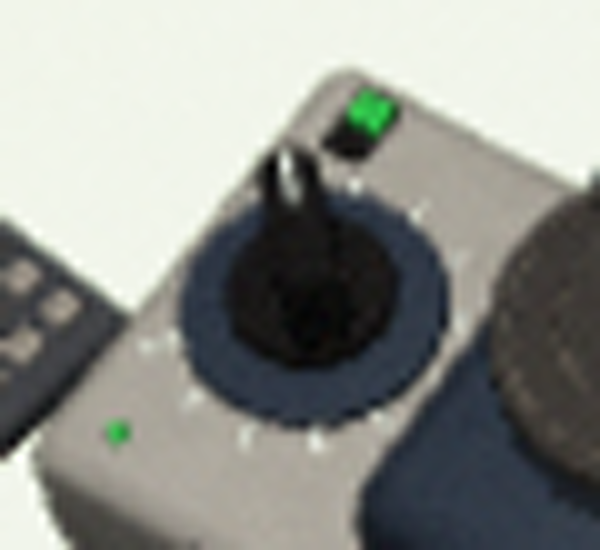

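View pics/d_a5.png

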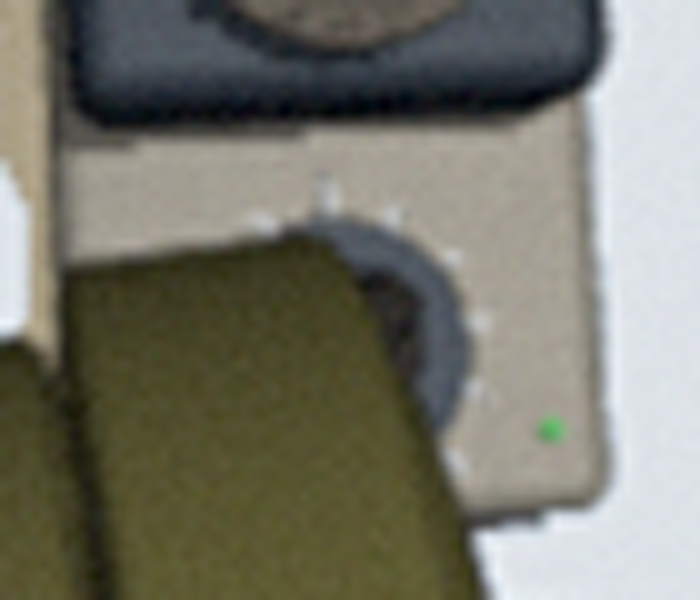

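View pics/fulls22.png

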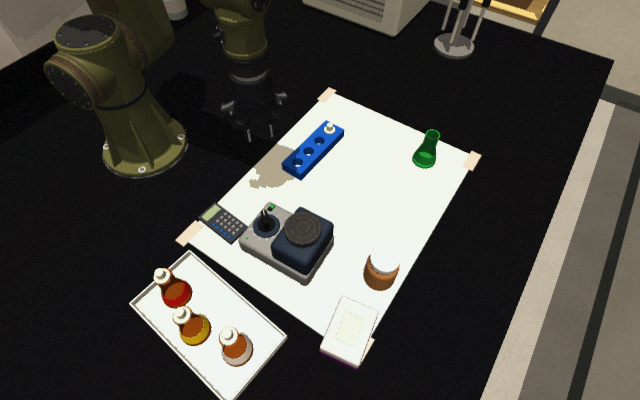

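servo_tool(
  commands=[
    [[0.03, 0.03, 0, 0], [0.03, 0.03, 0, 0], [0.03, 0.03, 0, 0], [0, 0, 0, 0], [0, 0, 0, 0]],
  ],
)

```text
time_s: 67.6
tcp_pos: [0.3961, 0.1886, 0.2177]
orientation: [-3.141, 0.001, 2.465]
contact_force: [-0.6, -0.9, 0.0]
opening: 0.468
```

```bash
python3 - <<'E'
from h import *
a=cap("top"); b=cap("scene"); print(robot.sense()["contact_force"],robot.sense()["time_s"])
i=cv2.resize(a["frame"][150:300,320:500],None,fx=4,fy=4,interpolation=cv2.INTER_CUBIC); cv2.imwrite("pics/f_a.png",i)
crop(b,125,240,295,390,4.4,"f_b")
E
```

```text
[-0.41595754  0.07360676 -0.14521935] 67.7
```

View pics/f_a.png

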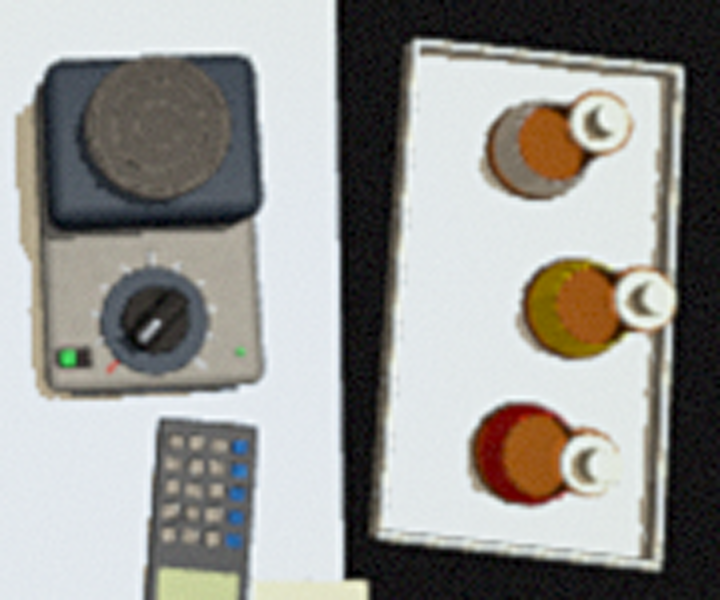

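View pics/f_b.png

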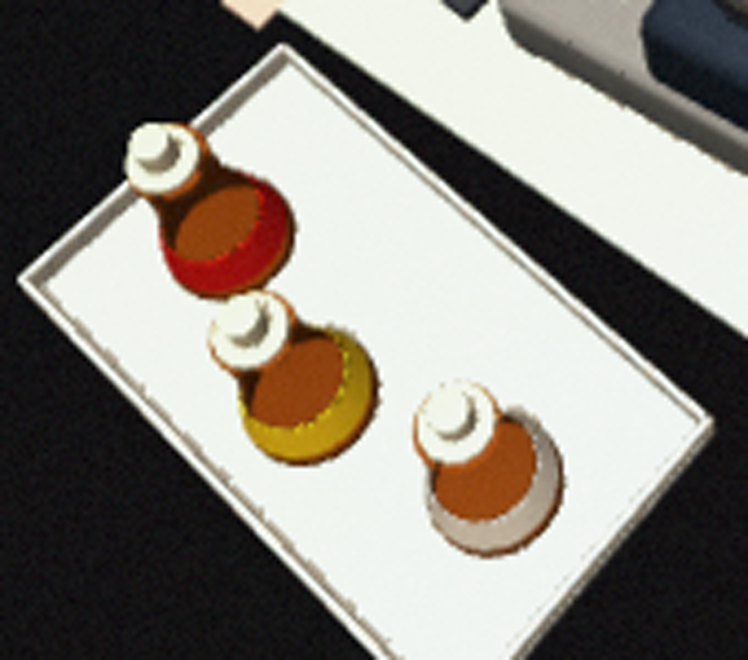

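```bash
python3 - <<'E'
from h import *
print(robot.sign_off())
E
```

```text
the job is handed in; nothing more can be done
None
```

I stoppered all three amber flasks (white, yellow and red were all present), mixed them in that order and stood them in the tray. I then turned the dial back to its zero stop and handed the job in at about 68 s of the 210 s allowed. `sign_off` gave no verdict.

- **Stoppers:** each seated with 9 to 14 N at the height where the flange meets the rim. The last pictures show all three still in place. The fourth stopper was left in the rack, and the green flask was not touched.
- **Mixing:** each flask went down to 129.7–129.8 mm above the bench, which is the pad's stop. I held each there for about 2.5 s. The wrist read 16–18 N for white and yellow, and 20–21.5 N for red, a little above the suggested 15–20 N. White stood about 2–3 mm off the pad's centre; I moved the target 2–3 mm for yellow and red, and both then looked centred.
- **Dial:** the resisting torque rose to 1.7 N·m at the predicted zero angle. The final picture shows the pointer lined up with the red mark.
- **Final pictures:** all three flasks stand upright and stoppered inside the tray. Yellow sat about 2 cm from where I put it, presumably from the announced knock, as the arm did not touch it. The jar, tip box and calculator showed no movement by eye in the pictures, though I did not measure them, and the robot was clear of everything.

The two cameras disagreed by up to about 5 mm on positions, so I averaged them and let the gripper's feel settle the rest.

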